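# Gauge the washed homogeniser pestles and sort them

## Robot

A 7-joint arm with a two-finger parallel gripper is mounted at the origin on the work surface. World frame = base frame: x ahead of the robot, y to its left, z up, the work surface at z = 0. Lengths are in m, angles in rad, forces in N, time in s.
With the tool pointing down it reaches from about 0.425 to 0.925 m from the base axis. Payload 6.8 kg.
Tool frame: the origin (TCP) lies on the centre line of the jaws, within the pads' length; the fingertips stand 14 mm ahead of it and the grasp point (between the pads) lies 5 mm behind it (bot.finger_overhang is the distance from the TCP to the fingertips, in m); z points along the fingers, y is the line along which they close (so a half turn about z gives the same grasp; the last joint's range is limited). The gripper opens to 85 mm and grips with 20 to 120 N. Pads are 22 mm wide; open, the fingers measure 114 mm over their backs; the gripper's body (76 mm by 85 mm) begins 54 mm behind the grasp point. The pads swing forward as they close: fully open they stand 13 mm farther back than shut.
Start: joints at [1.033, 0.477, 0.022, 1.555, -0.011, 1.109, -0.083], TCP at [0.281, -0.614, 0.21] pointing down, gripper open.
Joint ranges: [-2.96, 2.96], [-0.34, 2.1], [-1.41, 1.46], [0.24, 2.44], [-1.37, 4.51], [0.17, 1.92], [-2.96, 2.96]. Speed limits (rad/s): [2.39, 2.39, 3.14, 3.14, 3.14, 3.14, 3.14].

## Interface

Orientations are given as a unit quaternion [w, x, y, z].
In Python, from station import bot gives the robot as it stands.
- The arm moves only by the shell command python3 -m inch 'ROWS' [OPENING] [FORCE]. ROWS is JSON, a list of rows, each a list of 4 numbers: the shift along the tool's x, y, z in m, then the turn about the tool's z in degrees. A call has 1 to 12 rows; each row shifts and turns the commanded pose from where the row before left it, along the tool's axes as they then stand; what a row does not reach is not made up. A row lasts 1/10 s, in which the tool goes at most 50 mm and 8.59 degrees, less where a joint would pass 70% of its speed; a pose out of reach is approached as far as the arm can. A call is refused whole if a number of a shift passes 0.05 or a number of a turn 8.59, either way. A call with a gripper value outside its range is refused whole. OPENING is the finger opening in m, from 0 to 0.0854, set as the call begins (- or left out, the last holds). The fingers move at their own pace and stop on an object; FORCE is the grip in N (left out, the last holds). Time passes only in rows, so rows that do not move let the fingers close. It gives the time, the measured TCP pose, the force, the opening and the grip force at its end, in the units of the state.
- bot.get_obs(): the state, without advancing time (a new reading comes with each control period).
- bot.read_camera(name): name is "scene" or "top" or "wrist"; returns a dict with "color" (420x560x3 uint8, red, green, blue), "mtx" (3x3 intrinsics, pixels), "world_from_camera" (4x4, takes a point from camera to world coordinates); the wrist camera has in their place "hand_eye" (4x4, takes a point from camera to tool coordinates, whose origin is the TCP and whose axes are the flange's). Camera axes: x right, y up, looking along -z (the intrinsics and any distortion apply to the point x, -y, -z); pixel columns grow to the right and rows downward; lengths in m; the calibration is good to about 2 mm. The wrist camera is an equidistant fisheye: a pixel r from the principal point sees the ray r / f radians off the axis. A picture is of the moment at which its call begins: read the wrist's pose just before it. There is no depth.
- bot.hand_in(): hands the job in; it is judged then, once.
The state is a dict: "t": time; "q": joint angles; "joint_vel": joint speeds; "joint_torque": joint torques, N m; "eef_pos": TCP position; "tool_rot": TCP orientation; "contact_force": force on the tool from outside, world axes, zero at the start; "torque": the same for the moment, N m; "gripper_width": opening from 0.0 (shut) to 1.0 (fully open); "grasp_force": force on a finger pad.
Only numpy, scipy, OpenCV 4.12 (cv2) and the standard library are available. Lean on these libraries where they do the work, as an engineer would, in place of code of your own. Each camera call takes 0.05 s, during which the arm holds its last target. There are 200 camera calls.

## Task

Pull the washed pestles one at a time out of the drying rack, in the order of the check sheet: red, yellow, green, blue, black (some may be missing), and lower each one upright into the bore gauge until it stops, to find out whether it is slim (goes right down to the floor of the bore) or wide (stops at the step). Then stand the slim ones, handle up, in the orange beaker and the wide ones in the white beaker; leave both beakers standing on the bench and do not disturb the bottle, the tip box or the jar.

Things in the scene. Friction and masses are not known exactly. Their poses are not given: they have to be found in the camera images.
- red_1_centre (a point): red-handled pestle (red_1 and red_2: one slim, one wide, exactly one of the two is there). 170 mm long: round red handle, dia. 18, the top 50 mm (its middle 60 mm above this point); steel shaft, dia. 8, 80 mm; white head at the foot, 40 mm long, dia. 12 (slim) or 21 (wide). 55-120 g. Point on the axis, half-way up; z to the handle. Starts upright in the rack, head hidden
- red_2_centre (a point): red-handled pestle (red_1 and red_2: one slim, one wide, exactly one of the two is there). 170 mm long: round red handle, dia. 18, the top 50 mm (its middle 60 mm above this point); steel shaft, dia. 8, 80 mm; white head at the foot, 40 mm long, dia. 12 (slim) or 21 (wide). 55-120 g. Point on the axis, half-way up; z to the handle. Starts upright in the rack, head hidden
- yellow_1_centre (a point): yellow-handled pestle (yellow_1 and yellow_2: one slim, one wide, exactly one of the two is there). 170 mm long: round yellow handle, dia. 18, the top 50 mm (its middle 60 mm above this point); steel shaft, dia. 8, 80 mm; white head at the foot, 40 mm long, dia. 12 (slim) or 21 (wide). 55-120 g. Point on the axis, half-way up; z to the handle. Starts upright in the rack, head hidden
- yellow_2_centre (a point): yellow-handled pestle (yellow_1 and yellow_2: one slim, one wide, exactly one of the two is there). 170 mm long: round yellow handle, dia. 18, the top 50 mm (its middle 60 mm above this point); steel shaft, dia. 8, 80 mm; white head at the foot, 40 mm long, dia. 12 (slim) or 21 (wide). 55-120 g. Point on the axis, half-way up; z to the handle. Starts upright in the rack, head hidden
- green_1_centre (a point): green-handled pestle (green_1 and green_2: one slim, one wide, at most one of the two is there). 170 mm long: round green handle, dia. 18, the top 50 mm (its middle 60 mm above this point); steel shaft, dia. 8, 80 mm; white head at the foot, 40 mm long, dia. 12 (slim) or 21 (wide). 55-120 g. Point on the axis, half-way up; z to the handle. Starts upright in the rack, head hidden
- green_2_centre (a point): green-handled pestle (green_1 and green_2: one slim, one wide, at most one of the two is there). 170 mm long: round green handle, dia. 18, the top 50 mm (its middle 60 mm above this point); steel shaft, dia. 8, 80 mm; white head at the foot, 40 mm long, dia. 12 (slim) or 21 (wide). 55-120 g. Point on the axis, half-way up; z to the handle. Starts upright in the rack, head hidden
- blue_1_centre (a point): blue-handled pestle (blue_1 and blue_2: one slim, one wide, exactly one of the two is there). 170 mm long: round blue handle, dia. 18, the top 50 mm (its middle 60 mm above this point); steel shaft, dia. 8, 80 mm; white head at the foot, 40 mm long, dia. 12 (slim) or 21 (wide). 55-120 g. Point on the axis, half-way up; z to the handle. Starts upright in the rack, head hidden
- blue_2_centre (a point): blue-handled pestle (blue_1 and blue_2: one slim, one wide, exactly one of the two is there). 170 mm long: round blue handle, dia. 18, the top 50 mm (its middle 60 mm above this point); steel shaft, dia. 8, 80 mm; white head at the foot, 40 mm long, dia. 12 (slim) or 21 (wide). 55-120 g. Point on the axis, half-way up; z to the handle. Starts upright in the rack, head hidden
- black_1_centre (a point): black-handled pestle (black_1 and black_2: one slim, one wide, at most one of the two is there). 170 mm long: round black handle, dia. 18, the top 50 mm (its middle 60 mm above this point); steel shaft, dia. 8, 80 mm; white head at the foot, 40 mm long, dia. 12 (slim) or 21 (wide). 55-120 g. Point on the axis, half-way up; z to the handle. Starts upright in the rack, head hidden
- black_2_centre (a point): black-handled pestle (black_1 and black_2: one slim, one wide, at most one of the two is there). 170 mm long: round black handle, dia. 18, the top 50 mm (its middle 60 mm above this point); steel shaft, dia. 8, 80 mm; white head at the foot, 40 mm long, dia. 12 (slim) or 21 (wide). 55-120 g. Point on the axis, half-way up; z to the handle. Starts upright in the rack, head hidden
- rack: white drying rack, fixed, 137 x 197 mm at the foot, 90 mm high, with 6 upright square sockets 27 mm wide, 82 mm deep, in 2 rows 70 mm apart (along x), 3 in a row 65 mm apart (along y). Origin at the centre of its underside. A pestle stands on the socket floor, 8 mm above the bench
- gauge_mouth (a point): centre of the mouth of the bore gauge, a fixed block 80 x 80 mm, 75 mm high (blue on aluminium); the point is at the top of the block, z up along the bore. Upper bore: dia. 26 mm, 20 mm deep, ends at a flat step; then a bore of dia. 17.5 mm, 45 mm deeper, to a closed floor 65 mm below the mouth. A wide head stops at the step, a slim one at the floor
- orange_pot: orange plastic beaker, loose, open on top, straight-sided, 96 mm across, 110 mm high, wall 4 mm, 0.45 kg; origin at the centre of its underside, inner floor 8 mm above it
- white_pot: white plastic beaker, loose, open on top, straight-sided, 96 mm across, 110 mm high, wall 4 mm, 0.45 kg; origin at the centre of its underside, inner floor 8 mm above it
- reagent: reagent bottle with a blue cap, 72 mm across, 160 mm high, a bystander; origin at the centre of its underside
- tip_box: blue box of yellow pipette tips, 85 x 125 mm, 54 mm high, a bystander; origin at the centre of its underside
- jar: small clear jar with a white lid, 60 mm across, 75 mm high, a bystander; origin at the centre of its underside

How it is judged:
On the way, in this order (a step that is already met when the one before it is completed fails the run):
1. the red pestle, if there is one, has been lowered into the gauge until it stops (slim: within 10 mm of the floor of the bore; wide: within 4 mm of the step) (((horizontal distance between red_1_centre and gauge_mouth below 0.007 m and z of red_1_centre in the frame of gauge_mouth below 0.03 m and angle between red_1_centre's own z axis and vertical below 0.15 rad) or (horizontal distance between red_2_centre and gauge_mouth below 0.007 m and z of red_2_centre in the frame of gauge_mouth below 0.069 m and angle between red_2_centre's own z axis and vertical below 0.15 rad))), for 0.2 s.
2. the yellow pestle, if there is one, has been lowered into the gauge until it stops (slim: within 10 mm of the floor of the bore; wide: within 4 mm of the step) (((horizontal distance between yellow_1_centre and gauge_mouth below 0.007 m and z of yellow_1_centre in the frame of gauge_mouth below 0.069 m and angle between yellow_1_centre's own z axis and vertical below 0.15 rad) or (horizontal distance between yellow_2_centre and gauge_mouth below 0.007 m and z of yellow_2_centre in the frame of gauge_mouth below 0.03 m and angle between yellow_2_centre's own z axis and vertical below 0.15 rad))), for 0.2 s.
3. the green pestle, if there is one, has been lowered into the gauge until it stops (slim: within 10 mm of the floor of the bore; wide: within 4 mm of the step) (((horizontal distance between green_1_centre and gauge_mouth below 0.007 m and z of green_1_centre in the frame of gauge_mouth below 0.069 m and angle between green_1_centre's own z axis and vertical below 0.15 rad) or (horizontal distance between green_2_centre and gauge_mouth below 0.007 m and z of green_2_centre in the frame of gauge_mouth below 0.03 m and angle between green_2_centre's own z axis and vertical below 0.15 rad))), for 0.2 s.
4. the blue pestle, if there is one, has been lowered into the gauge until it stops (slim: within 10 mm of the floor of the bore; wide: within 4 mm of the step) (((horizontal distance between blue_1_centre and gauge_mouth below 0.007 m and z of blue_1_centre in the frame of gauge_mouth below 0.03 m and angle between blue_1_centre's own z axis and vertical below 0.15 rad) or (horizontal distance between blue_2_centre and gauge_mouth below 0.007 m and z of blue_2_centre in the frame of gauge_mouth below 0.069 m and angle between blue_2_centre's own z axis and vertical below 0.15 rad))), for 0.2 s.
5. the black pestle, if there is one, has been lowered into the gauge until it stops (slim: within 10 mm of the floor of the bore; wide: within 4 mm of the step) (((horizontal distance between black_1_centre and gauge_mouth below 0.007 m and z of black_1_centre in the frame of gauge_mouth below 0.069 m and angle between black_1_centre's own z axis and vertical below 0.15 rad) or (horizontal distance between black_2_centre and gauge_mouth below 0.007 m and z of black_2_centre in the frame of gauge_mouth below 0.03 m and angle between black_2_centre's own z axis and vertical below 0.15 rad))), for 0.2 s.
At the end, for the whole second after the job is handed in: Every pestle present stands or leans in its beaker, slim in the orange one and wide in the white one, handle up (centre within 70 mm of the beaker's axis, 40 to 130 mm above its underside, leaning less than 48 degrees); both beakers stand upright on the bench at rest (horizontal distance between each of red_1_centre, yellow_2_centre, green_2_centre, blue_1_centre, black_2_centre and orange_pot below 0.07 m and z of red_1_centre in the frame of orange_pot between 0.04 and 0.13 m and angle between each of red_1_centre, red_2_centre, yellow_1_centre, yellow_2_centre, green_1_centre, green_2_centre, blue_1_centre, blue_2_centre, black_1_centre, black_2_centre's own z axis and vertical below 0.85 rad and horizontal distance between each of red_2_centre, yellow_1_centre, green_1_centre, blue_2_centre, black_1_centre and white_pot below 0.07 m and z of red_2_centre in the frame of white_pot between 0.04 and 0.13 m and z of yellow_1_centre in the frame of white_pot between 0.04 and 0.13 m and z of yellow_2_centre in the frame of orange_pot between 0.04 and 0.13 m and z of green_1_centre in the frame of white_pot between 0.04 and 0.13 m and z of green_2_centre in the frame of orange_pot between 0.04 and 0.13 m and z of blue_1_centre in the frame of orange_pot between 0.04 and 0.13 m and z of blue_2_centre in the frame of white_pot between 0.04 and 0.13 m and z of black_1_centre in the frame of white_pot between 0.04 and 0.13 m and z of black_2_centre in the frame of orange_pot between 0.04 and 0.13 m and angle between each of orange_pot, white_pot's own z axis and vertical below 0.15 rad and height (world z) of each of orange_pot, white_pot below 0.01 m and linear speed of each of orange_pot, white_pot below 0.03 m/s); the robot touches nothing.
It fails at once if the reagent bottle is pushed more than 30 mm (distance of reagent from where it was at the start of the episode above 0.03 m).
It fails at once if the tip box is pushed more than 30 mm (distance of tip_box from where it was at the start of the episode above 0.03 m).
It fails at once if the jar is pushed more than 30 mm (distance of jar from where it was at the start of the episode above 0.03 m).
Of red_1, red_2 only 1 to 1 are there at a start; the rules pass over those that are not, and their reading is None.
Of yellow_1, yellow_2 only 1 to 1 are there at a start; the rules pass over those that are not, and their reading is None.
Of green_1, green_2 only 1 to 1 are there at a start; the rules pass over those that are not, and their reading is None.
Of blue_1, blue_2 only 1 to 1 are there at a start; the rules pass over those that are not, and their reading is None.
Of black_1, black_2 only 1 to 1 are there at a start; the rules pass over those that are not, and their reading is None.
Of green_1, green_2, black_1, black_2 only 2 to 4 are there at a start; the rules pass over those that are not, and their reading is None.
At some moment in a run one of orange_pot, white_pot may be knocked a few centimetres aside while the robot is not near it.
It also fails if it takes over 210 s, if anything falls off the work surface, if the arm or the gripper's body presses on something with over 40 N, if the wrist force passes 120 N, or if a joint passes its speed limit or range.

## Working session

There is one attempt and no reset: what is moved stays moved. The work goes in short steps, Python scripts to look and compute and a shell command to move; the robot and the scene stay as the last step left them, time stands still between calls to the robot, and variables do not carry over. Pictures are saved under pics/ and viewed, at most 14 in all, crops included, and the job is handed in when it is done.

```bash
mkdir -p pics; ls; python3 - <<'E'
from station import bot
import cv2
o=bot.get_obs(); print(o)
for n in("scene","top"):
    c=bot.read_camera(n); cv2.imwrite(f"pics/{n}0.png",cv2.resize(c["color"][:,:,::-1],(800,600))); print(n,c["mtx"].tolist(),c["world_from_camera"].round(4).tolist(),[k for k in c])
E
```

```text
pics
{'t': 0.0, 'q': array([ 1.03291899,  0.47776073,  0.02236105,  1.55645006, -0.01152173,
        1.10931223, -0.0830949 ]), 'joint_vel': array([-1.10529802e-03, -1.39054006e-03,  3.55151503e-05, -2.77429499e-04,
        4.98056522e-04,  1.13204064e-03,  1.05759558e-03]), 'joint_torque': array([-1.75376795e-04, -5.96443856e+01,  1.60773341e+00, -2.81190741e+01,
        1.24327347e-02,  9.27876681e-03, -6.50831922e-07]), 'eef_pos': array([ 0.28096526, -0.61304978,  0.20885315]), 'tool_rot': array([-8.65119022e-04,  9.76999948e-01,  2.13237639e-01, -2.51885113e-04]), 'contact_force': array([-0.23308557, -0.0751425 ,  0.28340374]), 'torque': array([0.03653669, 0.02865954, 0.04809088]), 'grasp_force': 0.0, 'gripper_width': 0.9976194065831625}
scene [[516.2063002808347, 0.0, 286.8422372270708], [0.0, 516.2063002808347, 211.32578439563045], [0.0, 0.0, 1.0]] [[-0.8169, -0.3843, 0.4301, 1.0884], [0.5767, -0.5515, 0.6027, 0.6655], [0.0056, 0.7404, 0.6721, 0.8512], [0.0, 0.0, 0.0, 1.0]] ['color', 'mtx', 'world_from_camera']
top [[470.2549093790007, 0.0, 276.5908201701243], [0.0, 470.2549093790007, 214.7703951086809], [0.0, 0.0, 1.0]] [[0.0221, 0.9946, -0.1011, 0.4343], [-0.9995, 0.0199, -0.0229, -0.0282], [-0.0208, 0.1016, 0.9946, 1.4149], [0.0, 0.0, 0.0, 1.0]] ['color', 'mtx', 'world_from_camera']
```

View pics/top0.png

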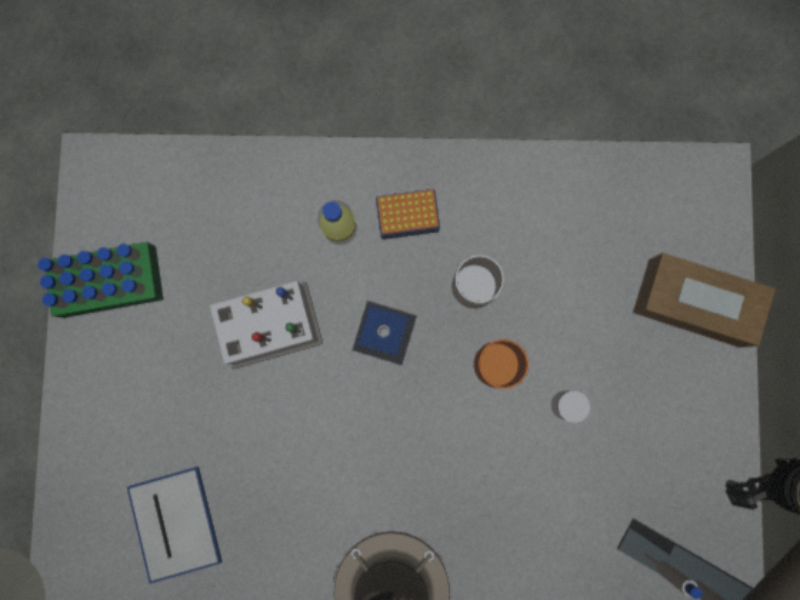

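View pics/scene0.png

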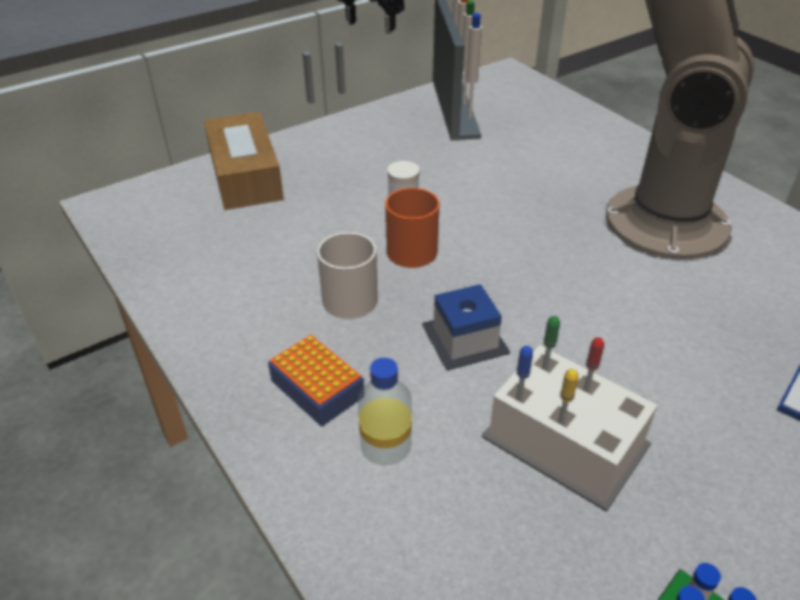

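The scene has four pestles (800 px top view): red (257,337), green (291,327), yellow (247,301) and blue (282,292), with no black. The gauge mouth is at (384,331), the white pot at (480,281) and the orange pot at (501,364). I'll enlarge crops for more accurate positions.

```bash
cat > h.py <<'E'
from station import bot
import numpy as np, cv2
from scipy.spatial.transform import Rotation as R
def quat(q): return R.from_quat([q[1],q[2],q[3],q[0]]).as_matrix()
def wrist(name=None):
    o=bot.get_obs(); c=bot.read_camera("wrist")
    T=np.eye(4);T[:3,:3]=quat(o["tool_rot"]);T[:3,3]=o["eef_pos"]
    c["world_from_camera"]=T@c["hand_eye"]; c["fish"]=1
    if name: cv2.imwrite(f"pics/{name}.png",cv2.resize(c["color"][:,:,::-1],(800,600),interpolation=cv2.INTER_CUBIC))
    return c
def hit(c,u,v,z):           # pixel (native) -> world point at height z
    K=c["mtx"];x=(u-K[0,2])/K[0,0];y=(v-K[1,2])/K[1,1]
    if c.get("fish"):
        r=np.hypot(x,y); d=np.array([np.sin(r)*x/r,-np.sin(r)*y/r,-np.cos(r)])
    else: d=np.array([x,-y,-1.])
    W=c["world_from_camera"]; d=W[:3,:3]@d; p=W[:3,3]
    return p+d*(z-p[2])/d[2]
def proj(c,P):
    W=c["world_from_camera"];q=W[:3,:3].T@(np.array(P)-W[:3,3]);x,y,w=q[0],-q[1],-q[2];K=c["mtx"]
    if c.get("fish"):
        r=np.hypot(x,y);t=np.arctan2(r,w);x,y=x/r*t,y/r*t
    else:x,y=x/w,y/w
    return np.array([K[0,0]*x+K[0,2],K[1,1]*y+K[1,2]])
def delta(P):               # shift in tool axes from present TCP to world point P
    o=bot.get_obs(); return quat(o["tool_rot"]).T@(np.array(P)-o["eef_pos"])
E
python3 - <<'E'
from h import *
c=bot.read_camera("top");im=c["color"][:,:,::-1]
cv2.imwrite("pics/topA.png",cv2.resize(im[165:265,140:240],(600,600),interpolation=cv2.INTER_CUBIC))
cv2.imwrite("pics/topB.png",cv2.resize(im[165:285,240:400],(800,600),interpolation=cv2.INTER_CUBIC))
E
```

```text
(no output)
```

View pics/topA.png

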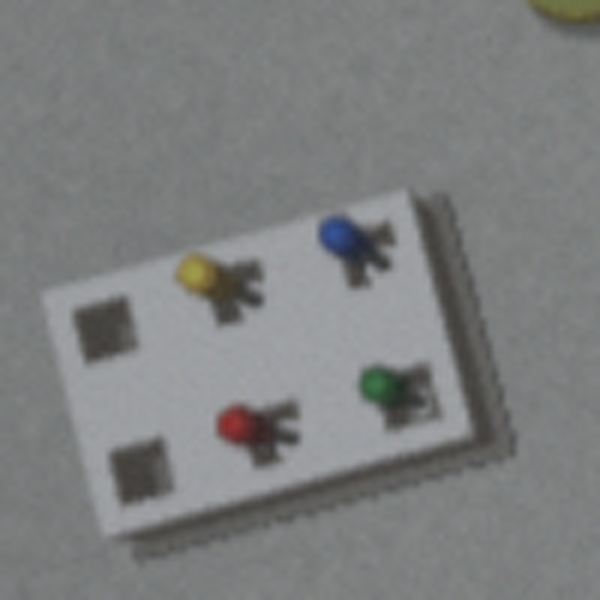

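View pics/topB.png

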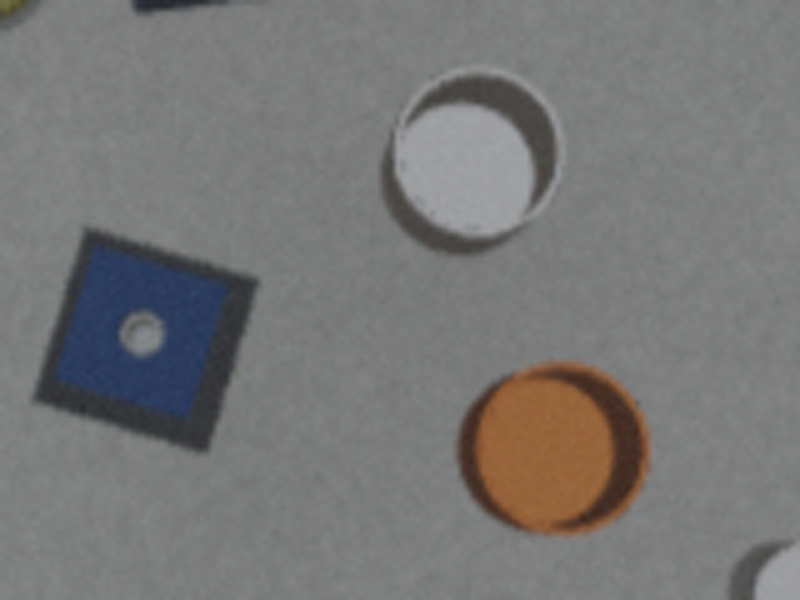

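Crop A handles: red (237,424), yellow (196,272), green (380,383), blue (341,237). Its rack corners are (42,293), (410,190), (475,440) and (110,535). Crop B: mouth (142,333), white rim centre (479,152), orange rim centre (560,448).

```bash
python3 - <<'E'
from h import *
c=bot.read_camera("top")
A=lambda u,v,z:hit(c,140+(u+.5)/6-.5,165+(v+.5)/6-.5,z)
B=lambda u,v,z:hit(c,240+(u+.5)/5-.5,165+(v+.5)/5-.5,z)
H={k:A(u,v,.170) for k,(u,v) in dict(red=(237,424),yellow=(196,272),green=(380,383),blue=(341,237)).items()}
for k in H: print(k,H[k].round(4))
C=np.array([A(u,v,.09) for u,v in((42,293),(410,190),(475,440),(110,535))]);print(C.round(4),C.mean(0).round(4))
print("rack sides",[np.linalg.norm(C[i]-C[i-1]).round(4) for i in range(4)], "yaw long side",np.degrees(np.arctan2(*(C[0]-C[1])[[1,0]])))
print("pair dist",np.linalg.norm(H["red"]-H["green"]),np.linalg.norm(H["yellow"]-H["blue"]),np.linalg.norm(H["red"]-H["yellow"]),np.linalg.norm(H["green"]-H["blue"]))
g=B(142,333,.075);print("gauge",g,"white",B(479,152,.11),"orange",B(560,448,.11))
print("gauge corner dir",[ (B(u,v,.075)-g).round(4)[:2] for u,v in((90,232),(225,290),(192,420),(55,380))])
print("jar",hit(c,574*.7,407*.7,.075),"bottle",hit(c,333*.7,211*.7,.16))
s=bot.read_camera("scene")
K=lambda u,v,z:hit(s,u*.7,v*.7,z)
print("scene:",K(597,343,.173),K(571,375,.173),K(553,322,.173),K(526,352,.173),"g",K(467,306,.075),"w",K(347,249,.11),"o",K(412,204,.11))
E
```

```text
red [0.5009 0.2588 0.17  ]
yellow [0.5683 0.2801 0.17  ]
green [0.5204 0.1958 0.17  ]
blue [0.5853 0.2158 0.17  ]
[[0.5655 0.3729 0.09  ]
 [0.6182 0.1994 0.09  ]
 [0.5    0.1643 0.09  ]
 [0.4517 0.335  0.09  ]] [0.5338 0.2679 0.09  ]
rack sides [np.float64(0.1199), np.float64(0.1813), np.float64(0.1233), np.float64(0.1774)] yaw long side 106.89989956501557
pair dist 0.06589986150509335 0.06650830309740687 0.07071889550571306 0.06789268303026966
gauge [0.52288202 0.02616886 0.075     ] white [ 0.62577785 -0.16124487  0.11      ] orange [ 0.46185532 -0.20735394  0.11      ]
gauge corner dir [array([0.0574, 0.0312]), array([ 0.0256, -0.0469]), array([-0.049 , -0.0296]), array([-0.0279,  0.049 ])]
jar [ 0.3797744  -0.35308638  0.075     ] bottle [0.74337677 0.12343934 0.16      ]
scene: [0.50164727 0.26009256 0.173     ] [0.5685668  0.28097528 0.173     ] [0.52111541 0.19875614 0.173     ] [0.58776185 0.2196106  0.173     ] g [0.52416229 0.02814573 0.075     ] w [ 0.62412592 -0.16172218  0.11      ] o [ 0.46387673 -0.20536979  0.11      ]
```

```bash
python3 -m inch '[[0.037,-0.028,-0.009,0],[0.037,-0.028,-0.009,0],[0.037,-0.028,-0.009,0],[0.037,-0.028,-0.009,0],[0.037,-0.028,-0.009,0],[0.037,-0.028,-0.009,0],[0.037,-0.028,-0.009,0],[0.037,-0.028,-0.009,0],[0.037,-0.028,-0.009,0],[0.037,-0.028,-0.009,0]]' 0.045 60
python3 -m inch '[[0.019,-0.042,0,0],[0.019,-0.042,0,0],[0.019,-0.042,0,0],[0.019,-0.042,0,0],[0.019,-0.042,0,0],[0.019,-0.042,0,0],[0.019,-0.042,0,0],[0.019,-0.042,0,0],[0.019,-0.042,0,0],[0.019,-0.042,0,0],[0,0,0,0],[0,0,0,0]]'
python3 - <<'E'
from h import *
c=wrist("w1"); print(c["mtx"],c["hand_eye"].round(3))
print(delta([.5009,.2588,.17]))
for n,P in dict(red=[.5012,.2595,.175],green=[.5207,.197,.175],yellow=[.5684,.2806,.175]).items(): print(n,proj(c,P)/.7)
E
```

```text
t: 1.25
eef_pos: [0.5014, -0.2032, 0.3004]
tool_rot: [0.0, 0.977, 0.213, 0.0]
contact_force: [0.3, 0.3, -0.5]
gripper_width: 0.524
grasp_force: 0.0
t: 2.45
eef_pos: [0.4982, 0.2571, 0.2995]
tool_rot: [0.0, 0.977, 0.215, -0.0]
contact_force: [0.1, -0.5, 0.3]
gripper_width: 0.528
grasp_force: 0.0
[[325.1922621    0.         276.78370403]
 [  0.         325.1922621  207.3363541 ]
 [  0.           0.           1.        ]] [[-0.     0.947  0.322  0.084]
 [ 1.    -0.     0.001 -0.   ]
 [ 0.001  0.322 -0.947 -0.164]
 [ 0.     0.     0.     1.   ]]
[ 0.00345718 -0.00221738  0.12949664]
red [394.72480962 269.21282541]
green [493.41419625 282.06431275]
yellow [409.41534646 159.70116018]
```

View pics/w1.png

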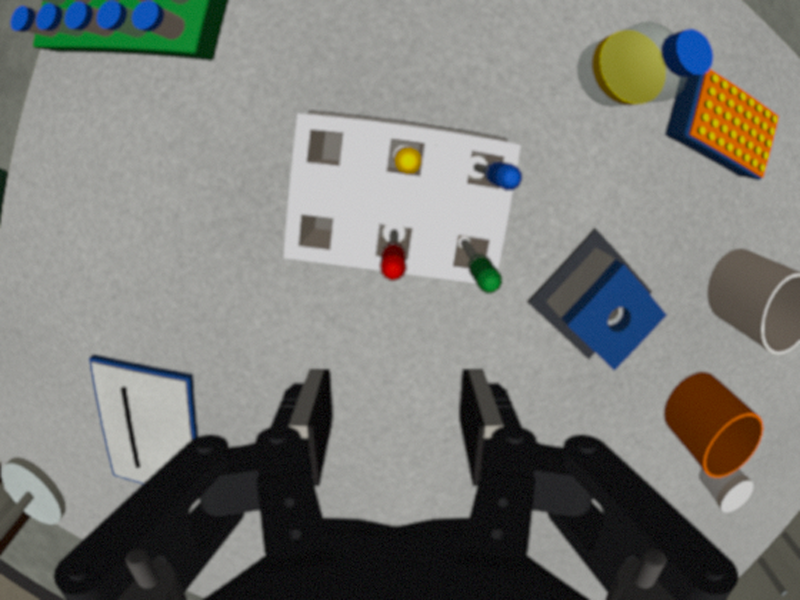

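The wrist view shows the red top at about (393,268), green (489,278) and yellow (408,159), all matching the prediction to 2-3 mm. The gauge mouth is at (617,316). I'll descend on red.

```bash
python3 -m inch '[[0.0035,-0.0022,0.03,0],[0,0,0.04,0],[0,0,0.04,0],[0,0,0.03,0],[0,0,0.009,0],[0,0,0,0]]'
python3 -m inch '[[0,0,0,0],[0,0,0,0],[0,0,0,0],[0,0,0,0],[0,0,0,0]]' 0 60
python3 -m inch '[[0,0,-0.02,0],[0,0,-0.03,0],[0,0,-0.04,0],[0,0,-0.04,0],[0,0,0,0],[0,0,0,0]]'
python3 - <<'E'
from h import *
c=wrist("w2"); print(bot.get_obs()["eef_pos"], delta([.5235,.027,.25]))
E
```

```text
t: 3.1
eef_pos: [0.5009, 0.2577, 0.15]
tool_rot: [0.001, 0.977, 0.212, -0.001]
contact_force: [1.0, 0.1, 0.5]
gripper_width: 0.529
grasp_force: 0.0
t: 3.6
eef_pos: [0.5045, 0.2624, 0.1559]
tool_rot: [-0.002, 0.977, 0.213, 0.005]
contact_force: [0.2, 0.7, 18.0]
gripper_width: -0.004
grasp_force: 9.0
t: 4.2
eef_pos: [0.5016, 0.26, 0.2827]
tool_rot: [-0.0, 0.977, 0.213, 0.002]
contact_force: [-1.1, -0.9, -1.1]
gripper_width: -0.001
grasp_force: 0.0
[0.50088988 0.25935548 0.28111867] [-0.07627522  0.22063571  0.03115496]
```

View pics/w2.png

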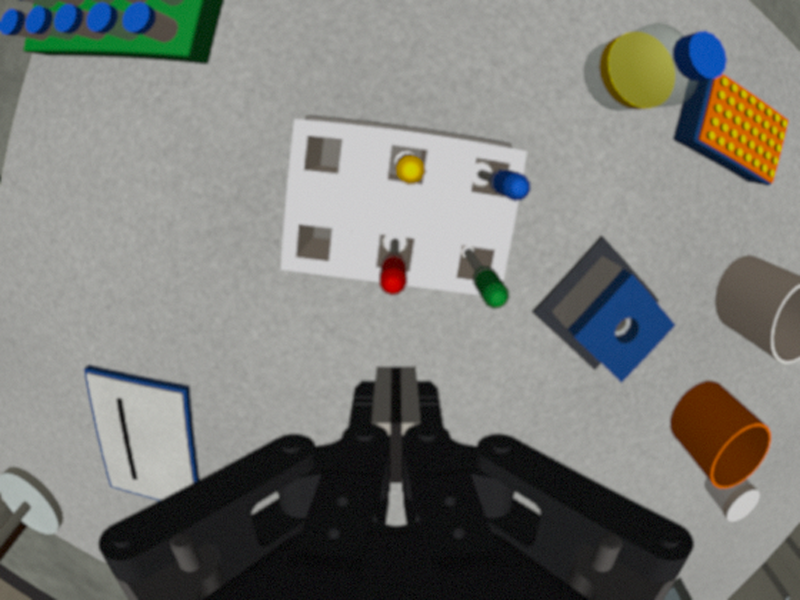

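The view shows the fingers shut and empty, with red still standing at (393,276). The grasp was squeezed out, so I'll check the tip projection and heights before trying again.

```bash
python3 - <<'E'
from h import *
c=wrist(); o=bot.get_obs(); Rt=quat(o["tool_rot"]); print(Rt.round(3))
for z in(-.02,-.005,0,.014,.06,.12): print(z,(proj(c,o["eef_pos"]+Rt@[0,0.0001,z])/.7).round(1))
for z in(.16,.17,.178): print(z,hit(c,393*.7,276*.7,z))
t=bot.read_camera("top")["color"];s=bot.read_camera("scene")["color"]
a=cv2.resize(t[165:265,140:260,::-1],(480,400),interpolation=cv2.INTER_CUBIC)
b=cv2.resize(s[150:310,320:440,::-1],(300,400),interpolation=cv2.INTER_CUBIC)
cv2.imwrite("pics/x3.png",np.hstack([a,b]))
E
```

```text
[[ 0.909  0.417 -0.001]
 [ 0.417 -0.909 -0.001]
 [-0.001  0.    -1.   ]]
-0.02 [397.1 388.6]
-0.005 [397.  369.2]
0 [397.  363.3]
0.014 [396.9 348.4]
0.06 [396.7 310.4]
0.12 [396.5 277.6]
0.16 [0.50044205 0.26131887 0.16      ]
0.17 [0.50311767 0.26248326 0.17      ]
0.178 [0.50525816 0.26341476 0.178     ]
```

View pics/x3.png

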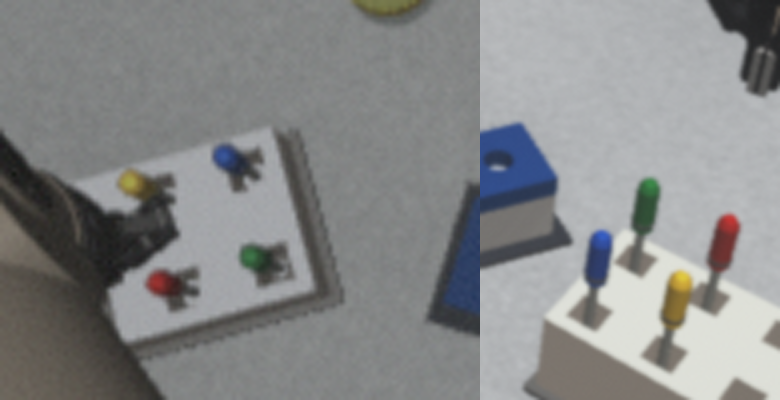

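```bash
python3 - <<'E'
from h import *
print(bot.finger_overhang)
s=bot.read_camera("scene");t=bot.read_camera("top"); o=bot.get_obs(); Rt=quat(o["tool_rot"]);print(o["eef_pos"],o["gripper_width"],o["contact_force"])
q=lambda c,x,z:proj(c,o["eef_pos"]+Rt@[x,0.0001,z])
for x in(-.02,0,.011):
  for z in(-.03,-.01,.014): print(x,z,"scene",((q(s,x,z)-[320,150])*2.5+[480,0]).round(),"top",((q(t,x,z)-[140,165])*4).round())
E
```

```text
0.014
[0.50046055 0.25915102 0.27970268] -0.0028535089202899795 [-0.40667915 -0.60605095  0.01684948]
-0.02 -0.03 scene [770.  64.] top [115. 299.]
-0.02 -0.01 scene [765.  87.] top [123. 301.]
-0.02 0.014 scene [758. 113.] top [133. 302.]
0 -0.03 scene [761.  80.] top [102. 268.]
0 -0.01 scene [755. 103.] top [111. 270.]
0 0.014 scene [748. 129.] top [121. 273.]
0.011 -0.03 scene [756.  89.] top [ 95. 251.]
0.011 -0.01 scene [750. 112.] top [104. 253.]
0.011 0.014 scene [743. 138.] top [114. 256.]
```

```bash
python3 - <<'E'
from h import *
from scipy.optimize import least_squares
c=wrist(); o=bot.get_obs(); Rt=quat(o["tool_rot"]);W0=c["world_from_camera"].copy()
px=np.array([[624,327],[296,118],[526,150],[281,268],[393,276],[740,457],[410,167],[517,186],[494,294]])*.7
P=np.array([[.5235,.027,.075],[.5655,.3729,.09],[.6182,.1994,.09],[.4517,.335,.09],[.5012,.2595,.175],[.463,-.206,.11],[.5684,.2806,.175],[.5865,.2175,.175],[.5208,.197,.175]])
def f(d):
    c["world_from_camera"]=W0.copy();c["world_from_camera"][:3,3]+=Rt@d[:3]
    c["world_from_camera"][:3,:3]=R.from_rotvec(d[3:]).as_matrix()@W0[:3,:3]
    return np.ravel([proj(c,p)-q for p,q in zip(P,px)])
print(f(np.zeros(6)).round(1)); r=least_squares(f,np.zeros(6));print(r.x.round(4),r.fun.round(1))
f(np.zeros(6))
for x in(0,.011):
  for z in(-.04,-.03,-.02,-.01): print(x,z,(proj(c,o["eef_pos"]+Rt@[x,.0001,z])/.7).round())
E
```

```text
[ 4.   2.  -0.8 -1.5  3.3 -0.4  2.7 -0.4  2.2  4.5  2.1 -0.9  1.2 -0.9
  3.3 -0.4  4.9  1. ]
[-0.0036  0.0009 -0.0073  0.0031 -0.0129  0.0043] [ 0.4  2.  -0.9 -0.3 -0.1  0.7  2.  -1.   0.   2.5 -1.  -0.8 -1.  -1.2
 -0.8 -0.8  1.3 -0.9]
0 -0.04 [397. 420.]
0 -0.03 [397. 404.]
0 -0.02 [397. 389.]
0 -0.01 [397. 375.]
0.011 -0.04 [397. 391.]
0.011 -0.03 [397. 375.]
0.011 -0.02 [397. 361.]
0.011 -0.01 [397. 349.]
```

The wrist and scene views agree that the real fingertips are about 27 mm behind the reported TCP. The failed grasp fits this, since it pushed up on the handle's tip. So I'll go about 40 mm lower: eef z 0.11, which still clears the rack under either reading.

```bash
python3 -m inch '[[0,0,0,0],[0.0005,0,0.02,0],[0,0,0.04,0],[0,0,0.04,0],[0,0,0.04,0],[0,0,0.02,0],[0,0,0.008,0],[0,0,0,0]]' 0.045 60
python3 -m inch '[[0,0,0,0],[0,0,0,0],[0,0,0,0],[0,0,0,0],[0,0,0,0]]' 0 60

```

```text
t: 5.35
eef_pos: [0.501, 0.2596, 0.112]
tool_rot: [0.0, 0.977, 0.213, -0.001]
contact_force: [1.0, -0.1, 1.0]
gripper_width: 0.528
grasp_force: 0.0
t: 5.85
eef_pos: [0.5025, 0.2606, 0.1145]
tool_rot: [-0.0, 0.977, 0.213, 0.002]
contact_force: [-0.3, -0.0, 6.3]
gripper_width: 0.194
grasp_force: 58.8
```

```bash
python3 -m inch '[[0,0,-0.015,0],[0,0,-0.03,0],[0,0,-0.04,0],[0,0,-0.03,0],[0,0,0,0],[0,0,0,0]]'
python3 -m inch '[[-0.0095,0.0275,0,0],[-0.0095,0.0275,0,0],[-0.0095,0.0275,0,0],[-0.0095,0.0275,0,0],[-0.0095,0.0275,0,0],[-0.0095,0.0275,0,0],[-0.0095,0.0275,0,0],[-0.0095,0.0275,0,0],[0,0,0,0],[0,0,0,0],[0,0,0,0]]'
python3 - <<'E'
from h import *
c=wrist("w4");print(bot.get_obs()["eef_pos"],delta([.5235,.027,.12]))
print("mouth pred",proj(c,[.5235,.027,.075])/.7)
E
```

```text
t: 6.45
eef_pos: [0.5016, 0.2596, 0.2289]
tool_rot: [0.0, 0.977, 0.213, 0.001]
contact_force: [-0.5, -0.2, -1.6]
gripper_width: 0.196
grasp_force: 58.7
t: 7.55
eef_pos: [0.5233, 0.0292, 0.2271]
tool_rot: [-0.0, 0.977, 0.214, -0.001]
contact_force: [-0.1, 0.5, -0.9]
gripper_width: 0.196
grasp_force: 58.8
[0.5234249  0.02939832 0.22730095] [-0.00084848  0.00230702  0.10729962]
mouth pred [399.33241055 264.79077997]
```

View pics/w4.png

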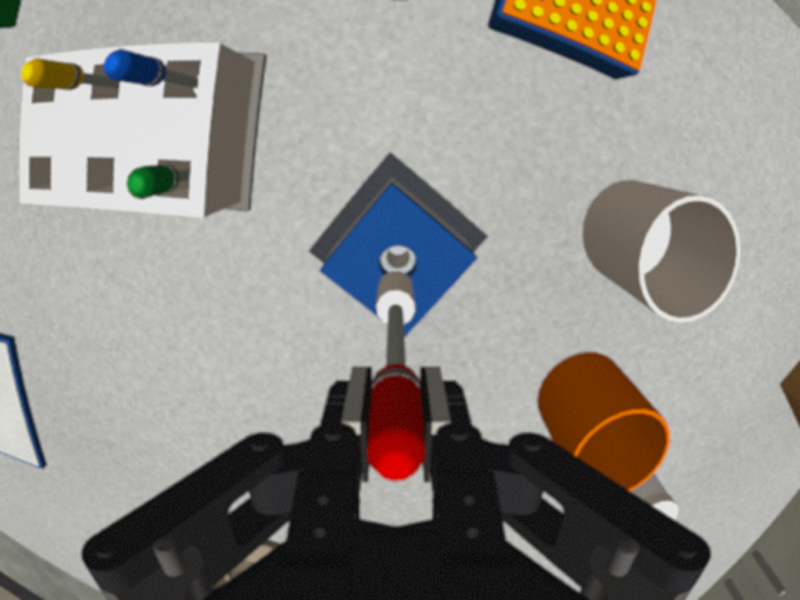

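```bash
python3 - <<'E'
from h import *
c=wrist();e=bot.get_obs()["eef_pos"]
for z in(.122,.162): print(z,proj(c,[e[0],e[1],z])/.7)
print(hit(c,398*.7,260*.7,.075), delta(hit(c,398*.7,260*.7,.075)))
print("head at .162:",delta(hit(c,396*.7,308*.7,.162)))
E
```

```text
0.122 [396.46077136 283.45083485]
0.162 [396.50572062 306.12129614]
[0.52642273 0.02948987 0.075     ] [0.00267879 0.00120607 0.15249236]
head at .162: [-0.00101926 -0.00022203  0.06549501]
```

```bash
python3 -m inch '[[0.001,0.0017,0.015,0],[0,0,0.015,0],[0,0,0.005,0],[0,0,0,0],[0,0,0,0]]'
python3 - <<'E'
from h import *
c=wrist();e=bot.get_obs()["eef_pos"];print(e)
for z in(.087,.127,.075): print(z,proj(c,[e[0],e[1],z])/.7)
cv2.imwrite("pics/w5.png",cv2.resize(c["color"][120:280,200:360,::-1],(600,600),interpolation=cv2.INTER_CUBIC))
E
```

```text
t: 8.15
eef_pos: [0.5259, 0.0274, 0.1933]
tool_rot: [-0.0, 0.977, 0.214, 0.0]
contact_force: [0.5, -0.8, -1.1]
gripper_width: 0.194
grasp_force: 58.8
[0.52604488 0.02735772 0.19351226]
0.087 [396.41887746 283.2266629 ]
0.127 [396.53142118 305.66964643]
0.075 [396.39053971 277.62784936]
```

View pics/w5.png

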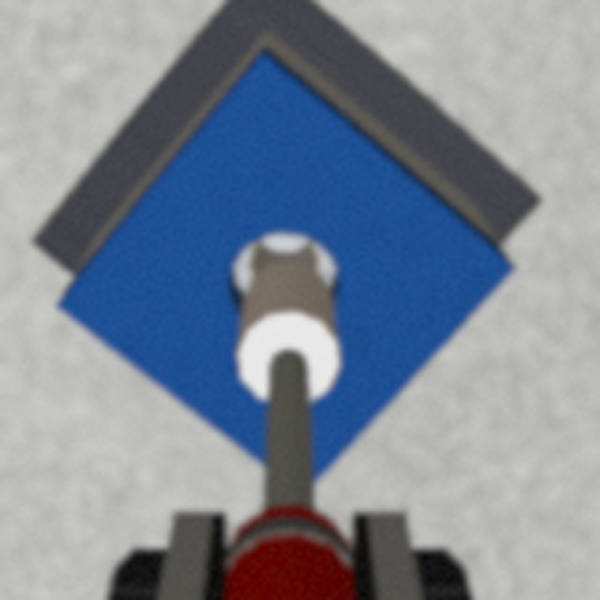

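The crop shows the bore centre at (285,283) and the head ring at (289,357). The head is laterally within 1 mm of the bore. It looks wide, but I'll gauge it: down with a small correction.

```bash
python3 -m inch '[[0.0005,-0.0008,0.008,0],[0,0,0.006,0],[0,0,0.006,0],[0,0,0.004,0],[0,0,0,0]]'
python3 -m inch '[[0,0,0.003,0],[0,0,0.003,0],[0,0,0.002,0],[0,0,0,0]]'

```

```text
t: 8.7
eef_pos: [0.5252, 0.0278, 0.168]
tool_rot: [-0.0, 0.977, 0.213, -0.001]
contact_force: [0.6, -0.2, -1.4]
gripper_width: 0.198
grasp_force: 58.8
t: 9.1
eef_pos: [0.5262, 0.028, 0.1615]
tool_rot: [0.0, 0.977, 0.213, 0.0]
contact_force: [-0.8, 0.0, 3.9]
gripper_width: 0.189
grasp_force: 59.6
```

```bash
python3 -m inch '[[0,0,0.002,0],[0,0,0.001,0],[0,0,0,0],[0,0,0,0],[0,0,0,0]]'

```

```text
t: 9.6
eef_pos: [0.5277, 0.0285, 0.1612]
tool_rot: [0.001, 0.977, 0.213, 0.002]
contact_force: [-5.4, -0.8, 22.1]
gripper_width: 0.193
grasp_force: 61.7
```

Red stopped at the step (eef z 0.161, 22 N), so it is wide. I'll lift it, check the pots with the top camera and carry it to the white beaker.

```bash
python3 -m inch '[[0,0,-0.015,0],[0,0,-0.035,0],[0,0,-0.035,0],[0,0,-0.015,0],[0,0,0,0]]'
python3 -m inch '[[0.0045,0.0265,0,0],[0.0045,0.0265,0,0],[0.0045,0.0265,0,0],[0.0045,0.0265,0,0],[0.0045,0.0265,0,0],[0.0045,0.0265,0,0],[0.0045,0.0265,0,0],[0.0045,0.0265,0,0],[0,0,0,0],[0,0,0,0]]'
python3 - <<'E'
from h import *
c=wrist("w6");e=bot.get_obs()["eef_pos"];print(e,delta([.6468,-.1515,.1145]))
print("rim pred",[(proj(c,[.625+.046*np.cos(a),-.1615+.046*np.sin(a),.11])/.7).round() for a in np.arange(4)*np.pi/2])
print("foot",proj(c,[e[0],e[1],e[2]-.1065])/.7)
E
```

```text
t: 10.1
eef_pos: [0.5273, 0.0282, 0.2603]
tool_rot: [0.0, 0.977, 0.213, 0.003]
contact_force: [0.5, -0.5, -1.1]
gripper_width: 0.19
grasp_force: 58.8
t: 11.1
eef_pos: [0.646, -0.15, 0.2557]
tool_rot: [-0.001, 0.977, 0.213, -0.001]
contact_force: [0.6, 0.3, -0.8]
gripper_width: 0.192
grasp_force: 58.9
[ 0.64602814 -0.14888161  0.25625636] [-0.00016208  0.00297471  0.14175133]
rim pred [array([427., 241.]), array([339., 273.]), array([373., 352.]), array([457., 324.])]
foot [394.92886639 282.39275596]
```

View pics/w6.png

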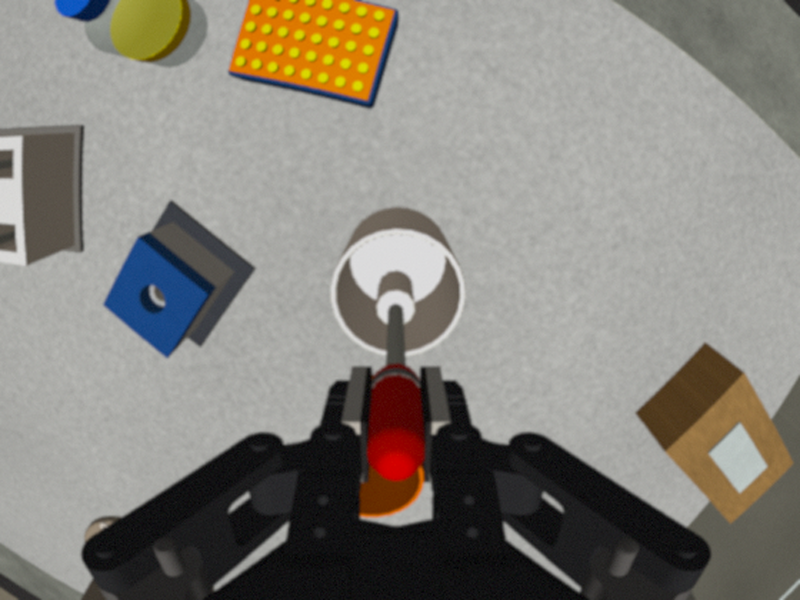

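The white rim is centred at (398,291) as predicted, with the head well inside it. I'll lower and release.

```bash
python3 -m inch '[[0,0.003,0.03,0],[0,0,0.035,0],[0,0,0.035,0],[0,0,0.025,0],[0,0,0.009,0],[0,0,0.004,0],[0,0,0,0]]'

```

```text
t: 11.85
eef_pos: [0.6485, -0.152, 0.1205]
tool_rot: [0.0, 0.977, 0.214, 0.0]
contact_force: [0.5, 0.1, -1.0]
gripper_width: 0.194
grasp_force: 58.9
```

```bash
python3 -m inch '[[0,0,0.003,0],[0,0,0.002,0],[0,0,0.001,0],[0,0,0,0]]'
python3 -m inch '[[0,0,0,0],[0,0,0,0],[0,0,0,0],[0,0,-0.01,0],[0,0,-0.03,0],[0,0,-0.04,0],[0,0,-0.05,0],[0,0,-0.04,0],[0,0,0,0],[0,0,0,0]]' 0.04
python3 - <<'E'
from h import *
c=wrist("w7");e=bot.get_obs()["eef_pos"];print(e,delta([.5684,.2803,.11]))
E
```

```text
t: 12.25
eef_pos: [0.6485, -0.1527, 0.1146]
tool_rot: [0.0, 0.977, 0.213, 0.001]
contact_force: [-0.1, -0.0, 1.7]
gripper_width: 0.189
grasp_force: 59.3
t: 13.25
eef_pos: [0.6486, -0.1526, 0.2858]
tool_rot: [0.001, 0.977, 0.213, 0.001]
contact_force: [-0.6, -0.1, -1.1]
gripper_width: 0.467
grasp_force: 0.0
[ 0.64771141 -0.15253831  0.28390672] [ 0.1082948  -0.42653669  0.17384342]
```

View pics/w7.png

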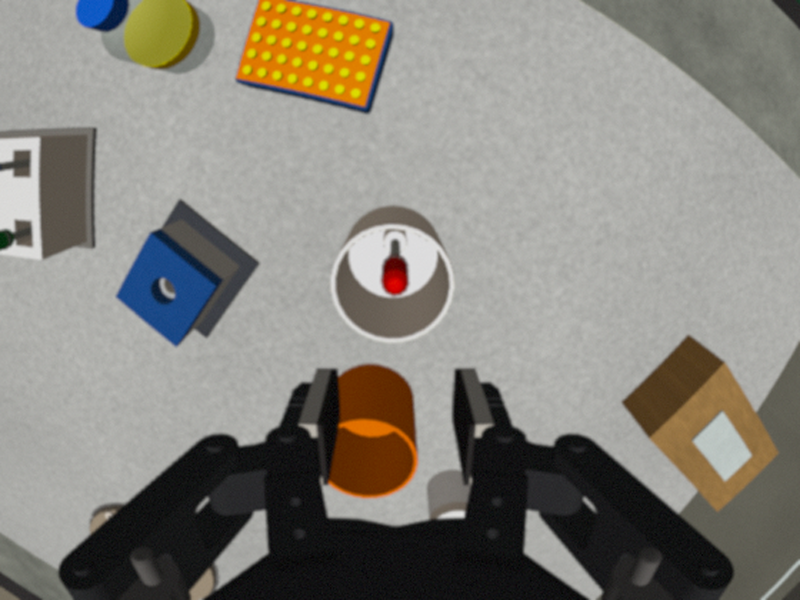

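Red stands upright in the white beaker at (395,270). Next is yellow.

```bash
python3 -m inch '[[0.012,-0.0474,0,0],[0.012,-0.0474,0,0],[0.012,-0.0474,0,0],[0.012,-0.0474,0,0],[0.012,-0.0474,0,0],[0.012,-0.0474,0,0],[0.012,-0.0474,0,0],[0.012,-0.0474,0,0],[0.012,-0.0474,0,0],[0,0,0,0],[0,0,0,0]]' 0.045
python3 - <<'E'
from h import *
c=wrist("w8");e=bot.get_obs()["eef_pos"];print(e,delta([.5684,.2803,.112]))
im=c["color"].astype(int);m=((im[...,0]>150)&(im[...,1]>110)&(im[...,2]<90)).astype(np.uint8)
n,l,s,k=cv2.connectedComponentsWithStats(m);
for i in range(1,n):
    if s[i,4]>60: print(s[i],(k[i]/.7).round(1))
print(proj(c,[.5684,.2803,.178])/.7,proj(c,[.5684,.2803,.128])/.7)
E
```

```text
t: 14.4
eef_pos: [0.567, 0.2814, 0.282]
tool_rot: [0.0, 0.977, 0.215, -0.002]
contact_force: [0.3, -1.6, -0.1]
gripper_width: 0.523
grasp_force: 0.0
[0.56799207 0.27942494 0.28222346] [ 0.00121295 -0.00076009  0.17022018]
[ 427   71   39   50 1013] [644.3 134.8]
[531 125  16  45 159] [767.9 208.3]
[269 187  18  18 248] [396.6 279.2]
[398.89710901 282.62769799] [398.44821419 261.55678038]
```

```bash
python3 -m inch '[[0.001,-0.001,0.03,0],[0,0,0.04,0],[0,0,0.04,0],[0,0,0.04,0],[0,0,0.015,0],[0,0,0.005,0],[0,0,0,0]]'
python3 -m inch '[[0,0,0,0],[0,0,0,0],[0,0,0,0],[0,0,0,0],[0,0,0,0]]' 0 60
python3 -m inch '[[0,0,-0.015,0],[0,0,-0.03,0],[0,0,-0.04,0],[0,0,-0.03,0],[0,0,0,0],[0,0,0,0]]'
python3 - <<'E'
from h import *
e=bot.get_obs()["eef_pos"];print(e,delta([.5258,.028,.112]))
E
```

```text
t: 15.15
eef_pos: [0.5697, 0.281, 0.1144]
tool_rot: [0.0, 0.977, 0.213, 0.0]
contact_force: [-0.3, 0.4, 1.3]
gripper_width: 0.522
grasp_force: 0.0
t: 15.65
eef_pos: [0.5703, 0.2824, 0.116]
tool_rot: [-0.0, 0.977, 0.213, 0.002]
contact_force: [-0.7, -0.6, 6.3]
gripper_width: 0.194
grasp_force: 58.4
t: 16.25
eef_pos: [0.569, 0.2817, 0.23]
tool_rot: [-0.0, 0.977, 0.213, 0.001]
contact_force: [0.1, -0.1, -1.3]
gripper_width: 0.192
grasp_force: 58.5
[0.56901403 0.28169172 0.23004691] [-0.14521145  0.21258164  0.11783334]
```

```bash
python3 -m inch '[[0,0,-0.035,0],[0,0,-0.035,0],[-0.0182,0.0266,0,0],[-0.0182,0.0266,0,0],[-0.0182,0.0266,0,0],[-0.0182,0.0266,0,0],[-0.0182,0.0266,0,0],[-0.0182,0.0266,0.01,0],[-0.0182,0.0266,0.03,0],[-0.0182,0.0266,0.03,0],[0,0,0.03,0],[0,0,0,0]]'
python3 -m inch '[[0,0,0,0],[0,0,0,0]]'
python3 - <<'E'
from h import *
c=wrist();e=bot.get_obs()["eef_pos"];print(e,delta([.5258,.028,.112]))
z=e[2]-.1075
for z in(z,z+.04,.075): print(z,((proj(c,[e[0],e[1],z])-[200,120])*3.75).round(1))
cv2.imwrite("pics/w9.png",cv2.resize(c["color"][120:280,200:360,::-1],(600,600),interpolation=cv2.INTER_CUBIC))
E
```

```text
t: 17.45
eef_pos: [0.521, 0.0256, 0.194]
tool_rot: [-0.001, 0.977, 0.212, -0.005]
contact_force: [0.0, 0.4, -0.9]
gripper_width: 0.192
grasp_force: 58.6
t: 17.65
eef_pos: [0.5262, 0.0288, 0.2001]
tool_rot: [-0.0, 0.977, 0.214, 0.001]
contact_force: [0.5, -0.1, -0.9]
gripper_width: 0.188
grasp_force: 58.6
[0.52637372 0.02869468 0.20036034] [-0.0010386   0.00034944  0.08835814]
0.09286034282165727 [290.5 292.8]
0.13286034282165726 [290.8 351.2]
0.075 [290.4 271.6]
```

View pics/w9.png

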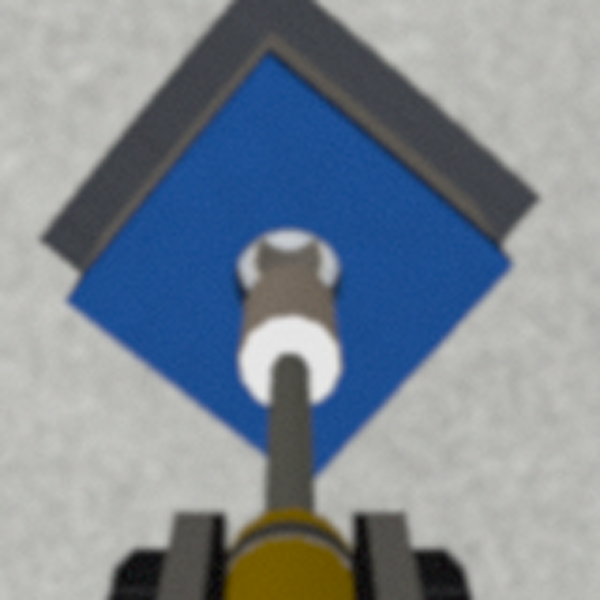

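Yellow's head is centred over the bore: bore (290,282), head ring (290,361). I'll lower it in.

```bash
python3 -m inch '[[-0.0005,0.0003,0.01,0],[0,0,0.01,0],[0,0,0.008,0],[0,0,0.004,0],[0,0,0.003,0],[0,0,0.002,0],[0,0,0,0],[0,0,0,0]]'
python3 -m inch '[[0,0,0.002,0],[0,0,0.001,0],[0,0,0.001,0],[0,0,0,0],[0,0,0,0]]'

```

```text
t: 18.5
eef_pos: [0.5256, 0.0273, 0.1629]
tool_rot: [0.0, 0.977, 0.213, 0.001]
contact_force: [-1.2, 0.8, 6.3]
gripper_width: 0.192
grasp_force: 59.7
t: 19.0
eef_pos: [0.5279, 0.0281, 0.1625]
tool_rot: [0.0, 0.977, 0.213, 0.003]
contact_force: [-5.1, 0.6, 30.8]
gripper_width: 0.194
grasp_force: 62.2
```

Yellow also stopped at the step (z 0.1625, 31 N), so it is wide. Off to the white beaker.

```bash
python3 -m inch '[[0,0,-0.015,0],[0,0,-0.035,0],[0,0,-0.035,0],[0,0,-0.02,0],[0,0,0,0]]'
python3 -m inch '[[0.0008,0.0267,0,0],[0.0008,0.0267,0,0],[0.0008,0.0267,0,0],[0.0008,0.0267,0,0],[0.0008,0.0267,0,0],[0.0008,0.0267,0,0],[0.0008,0.0267,0,0],[0.0008,0.0267,0,0],[0,0,0,0],[0,0,0,0],[0,0,0,0]]'
python3 - <<'E'
from h import *
c=wrist("w10");e=bot.get_obs()["eef_pos"];print(e,delta([.6205,-.1635,.1155]))
print("rim centre pred",proj(c,[.625,-.1615,.11])/.7)
E
```

```text
t: 19.5
eef_pos: [0.5268, 0.0272, 0.266]
tool_rot: [0.001, 0.977, 0.213, 0.003]
contact_force: [0.3, 0.2, -0.8]
gripper_width: 0.192
grasp_force: 59.2
t: 20.6
eef_pos: [0.6192, -0.1631, 0.2619]
tool_rot: [-0.001, 0.977, 0.214, -0.001]
contact_force: [0.0, 0.1, -1.4]
gripper_width: 0.192
grasp_force: 59.1
[ 0.6193345  -0.16298284  0.26227199] [0.00091676 0.00111835 0.14677041]
rim centre pred [397.85476905 255.6698703 ]
```

View pics/w10.png

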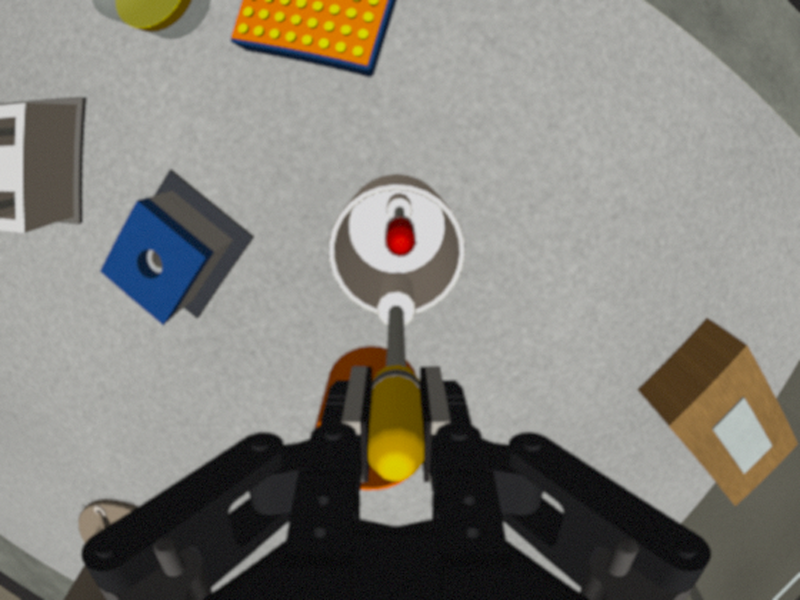

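The white rim is at (397,248) with red standing inside it. I'll lower yellow.

```bash
python3 -m inch '[[0.001,0.001,0.03,0],[0,0,0.04,0],[0,0,0.04,0],[0,0,0.025,0],[0,0,0.007,0],[0,0,0.003,0],[0,0,0.002,0],[0,0,0,0]]'
python3 -m inch '[[0,0,0,0],[0,0,0,0],[0,0,0,0],[0,0,-0.01,0],[0,0,-0.03,0],[0,0,-0.04,0],[0,0,-0.05,0],[0,0,-0.04,0],[0,0,0,0],[0,0,0,0]]' 0.04
python3 - <<'E'
from h import *
e=bot.get_obs()["eef_pos"];print(e,delta([.5208,.197,.115]))
c=wrist();im=c["color"].astype(int)
r,g,b=im[...,0],im[...,1],im[...,2]
for n,m in dict(red=(r>130)&(g<60)&(b<60),yel=(r>150)&(g>120)&(b<80),blue=(b>120)&(r<60)).items():
    N,l,s,k=cv2.connectedComponentsWithStats(m.astype(np.uint8))
    print(n,[(s[i][:5].tolist()) for i in range(1,N) if s[i,4]>60])
print(proj(c,[.6485,-.1527,.178]),proj(c,[.621,-.1635,.178]))
E
```

```text
t: 21.45
eef_pos: [0.6221, -0.165, 0.1174]
tool_rot: [0.0, 0.977, 0.213, 0.001]
contact_force: [0.3, -0.8, -1.5]
gripper_width: 0.192
grasp_force: 59.2
t: 22.45
eef_pos: [0.6217, -0.1651, 0.2878]
tool_rot: [0.001, 0.977, 0.213, 0.001]
contact_force: [-0.2, 0.6, -0.8]
gripper_width: 0.467
grasp_force: 0.0
[ 0.62165284 -0.16512439  0.28780877] [ 0.05872509 -0.3715686   0.17221029]
red [[268, 156, 17, 17, 235]]
yel [[89, 0, 17, 13, 145], [174, 0, 11, 9, 62], [189, 0, 80, 50, 2473], [186, 2, 9, 8, 62], [196, 3, 10, 9, 66], [171, 11, 10, 9, 63], [182, 12, 10, 10, 66], [168, 22, 9, 9, 64], [179, 23, 9, 10, 66], [269, 189, 17, 18, 240]]
blue [[80, 141, 68, 80, 2542]]
[276.95812901 164.38207115] [275.09274173 197.37055637]
```

Both stand upright in the white beaker, by blob positions. Green next.

```bash
python3 -m inch '[[0.0073,-0.0464,0,0],[0.0073,-0.0464,0,0],[0.0073,-0.0464,0,0],[0.0073,-0.0464,0,0],[0.0073,-0.0464,0,0],[0.0073,-0.0464,0,0],[0.0073,-0.0464,0,0],[0.0073,-0.0464,0,0],[0,0,0,0],[0,0,0,0],[0,0,0,0]]' 0.045
python3 - <<'E'
from h import *
c=wrist("w11");e=bot.get_obs()["eef_pos"];print(e,delta([.5208,.197,.114]))
im=c["color"].astype(int);r,g,b=im[...,0],im[...,1],im[...,2]
N,l,s,k=cv2.connectedComponentsWithStats(((g>r+35)&(g>b+25)).astype(np.uint8))
print([(s[i].tolist(),k[i].round(1)) for i in range(1,N) if s[i,4]>60])
print(proj(c,[.5208,.197,.178]),proj(c,[.5208,.197,.128]))
E
```

```text
t: 23.6
eef_pos: [0.5195, 0.195, 0.2847]
tool_rot: [0.001, 0.977, 0.212, -0.001]
contact_force: [-0.0, -0.4, 0.2]
gripper_width: 0.528
grasp_force: 0.0
[0.51982489 0.19470057 0.28492521] [ 0.00213194 -0.0017953   0.17092074]
[([0, 0, 114, 41, 2010], array([69. , 24.6])), ([36, 3, 15, 9, 65], array([44.1,  6.6])), ([283, 174, 23, 24, 364], array([294.1, 185.8]))]
[275.72757228 195.75586805] [275.88075329 181.45218521]
```

```bash
python3 - <<'E'
from h import *
c=bot.read_camera("wrist");s=bot.read_camera("scene");t=bot.read_camera("top")
a=cv2.resize(c["color"][110:230,180:340,::-1],(800,600),interpolation=cv2.INTER_CUBIC)[:, :500]
f=lambda im:cv2.resize(im,(300,300),interpolation=cv2.INTER_CUBIC)
cv2.imwrite("pics/x12.png",np.hstack([a,np.vstack([f(s["color"][200:300,340:440,::-1]),f(t["color"][175:255,150:230,::-1])])]))
E
```

```text
(no output)
```

View pics/x12.png

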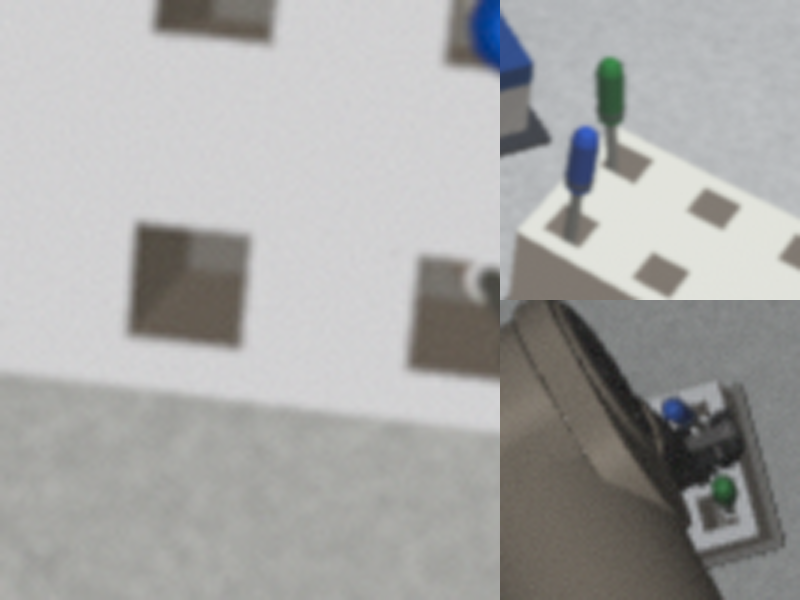

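The scene crop shows green now leaning: handle from (610,62) to (610,122), shaft entering the socket at (613,165). The carried red head must have brushed it. I'll triangulate its axis.

```bash
cat > lean.py <<'E'
from h import *
from scipy.optimize import least_squares
def blob(c,f,near):
    im=c["color"].astype(int);m=f(im[...,0],im[...,1],im[...,2]).astype(np.uint8)
    N,l,s,k=cv2.connectedComponentsWithStats(m)
    i=min((i for i in range(1,N) if s[i,4]>20),key=lambda i:np.hypot(*(k[i]-near)))
    p=np.argwhere(l==i)[:,::-1]; return k[i],s[i],p
f=lambda r,g,b:(g>r+12)&(g>b+8)
S=bot.read_camera("scene");T=bot.read_camera("top");C=wrist()
obs=[]
for n,c,near in(("s",S,(377,230)),("t",T,(209,226)),("w",C,(294,186))):
    k,s,p=blob(c,f,near);print(n,k.round(1),s.tolist()); obs.append((c,k))
P=least_squares(lambda X:np.ravel([proj(c,X)-k for c,k in obs]),[.52,.19,.16])
print("handle centroid",P.x.round(4),P.fun.round(1))
b=hit(S,377.7,255,.09);print("shaft at rack top",b.round(4))
d=P.x-b;print("lean dir",d/d[2],"deg",np.degrees(np.arctan(np.hypot(*d[:2])/d[2])),"foot@.01",b-d/d[2]*.08)
E
python3 lean.py; python3 - <<'E'
from h import *
# socket grid from rack centre/yaw
c=np.array([.5338,.2679]);a=np.radians(16.9);X=np.array([np.cos(a),np.sin(a)]);Y=np.array([-X[1],X[0]])
print("green socket",c-.035*X-.065*Y,"blue socket",c+.035*X-.065*Y,"red socket",c-.035*X)
E
```

```text
s [376.6 229.4] [372, 218, 10, 24, 182]
t [209.1 225.1] [206, 222, 7, 7, 37]
w [294.7 186.2] [283, 174, 25, 26, 438]
handle centroid [0.5305 0.1827 0.1547] [-0.1  0.  -0.2  0.2  0.   0. ]
shaft at rack top [0.5269 0.1939 0.09  ]
lean dir [ 0.05501635 -0.17367838  1.        ] deg 10.325129501005284 foot@.01 [0.52249683 0.20781889 0.01      ]
green socket [0.51920717 0.19553254] blue socket [0.58618412 0.21588169] red socket [0.50031152 0.25772542]
```

The triangulation is consistent (0.2 px): handle centre (0.5305, 0.183, 0.155), leaning 10° almost exactly along the closing axis. Wide-open jaws centred on the socket will straighten it as they close.

```bash
python3 -m inch '[[0.0034,-0.0013,0,0],[0,0,0,0],[0,0,0.03,0],[0,0,0.04,0],[0,0,0.04,0],[0,0,0.04,0],[0,0,0.015,0],[0,0,0.006,0],[0,0,0,0]]' 0.075
python3 -m inch '[[0,0,0,0],[0,0,0,0],[0,0,0,0],[0,0,0,0],[0,0,0,0],[0,0,0,0],[0,0,0,0]]' 0 60

```

```text
t: 24.85
eef_pos: [0.5225, 0.1997, 0.1153]
tool_rot: [-0.0, 0.977, 0.213, 0.0]
contact_force: [0.3, 0.4, 0.5]
gripper_width: 0.873
grasp_force: 0.0
t: 25.55
eef_pos: [0.5226, 0.1999, 0.1157]
tool_rot: [-0.0, 0.977, 0.213, 0.001]
contact_force: [-1.1, 0.1, 5.9]
gripper_width: 0.187
grasp_force: 58.5
```

```bash
python3 -m inch '[[0,0,-0.015,0],[0,0,-0.03,0],[0,0,-0.04,0],[0,0,-0.03,0],[0,0,0,0]]'
python3 -m inch '[[-0.0114,0.0262,0,0],[-0.0114,0.0262,0,0],[-0.0114,0.0262,0,0],[-0.0114,0.0262,0,0],[-0.0114,0.0262,0.01,0],[-0.0114,0.0262,0.02,0],[0,0,0,0],[0,0,0,0],[0,0,0,0]]'
cat > over.py <<'E'
from h import *
import sys
c=wrist(sys.argv[1]);e=bot.get_obs()["eef_pos"];print(e,delta([.526,.0278,.112]))
im=c["color"].astype(int);mn=im.min(2)
# white parts within a window around the axis; print row spans near centre
for v in range(160,232,3):
    row=im[v,235:320]; br=row.min(1); bl=(row[:,2]>row[:,0]+30)
    nb=np.where(~bl)[0]; w=np.where(br>150)[0]
    print(v,"nonblue",(235+nb.min(),235+nb.max()) if len(nb) else None,"white",(235+w.min(),235+w.max(),len(w)) if len(w) else None, row[42].tolist())
for z in(e[2]-.107,e[2]-.067,.075): print(round(z,3),proj(c,[e[0],e[1],z]).round(1))
E
python3 over.py w13
```

```text
t: 26.05
eef_pos: [0.5244, 0.2007, 0.2352]
tool_rot: [-0.001, 0.977, 0.213, 0.004]
contact_force: [0.4, 0.5, -0.7]
gripper_width: 0.193
grasp_force: 58.6
t: 26.95
eef_pos: [0.5254, 0.0291, 0.2001]
tool_rot: [-0.0, 0.977, 0.214, 0.0]
contact_force: [0.3, 0.5, -0.5]
gripper_width: 0.192
grasp_force: 58.6
[0.52557757 0.02937469 0.20032422] [-0.00036128  0.0016295   0.0883235 ]
160 nonblue (np.int64(235), np.int64(319)) white None [28, 79, 147]
163 nonblue (np.int64(235), np.int64(319)) white None [30, 80, 148]
166 nonblue (np.int64(235), np.int64(319)) white None [34, 81, 147]
169 nonblue (np.int64(235), np.int64(319)) white None [30, 79, 146]
172 nonblue (np.int64(235), np.int64(238)) white None [32, 81, 149]
175 nonblue (np.int64(235), np.int64(236)) white None [30, 80, 148]
178 nonblue None white None [26, 79, 147]
181 nonblue (np.int64(275), np.int64(280)) white (np.int64(275), np.int64(280), 6) [176, 181, 193]
184 nonblue (np.int64(268), np.int64(286)) white (np.int64(273), np.int64(282), 10) [198, 200, 204]
187 nonblue (np.int64(266), np.int64(289)) white (np.int64(266), np.int64(
[... 691 characters left out ...]
) white (np.int64(270), np.int64(319), 14) [222, 222, 222]
214 nonblue (np.int64(235), np.int64(319)) white (np.int64(235), np.int64(319), 14) [80, 76, 72]
217 nonblue (np.int64(235), np.int64(319)) white (np.int64(235), np.int64(319), 17) [75, 74, 65]
220 nonblue (np.int64(235), np.int64(319)) white (np.int64(235), np.int64(319), 19) [75, 74, 68]
223 nonblue (np.int64(235), np.int64(319)) white (np.int64(235), np.int64(319), 25) [74, 73, 69]
226 nonblue (np.int64(235), np.int64(319)) white (np.int64(235), np.int64(319), 32) [74, 73, 67]
229 nonblue (np.int64(235), np.int64(319)) white (np.int64(235), np.int64(319), 39) [80, 77, 72]
0.093 [277.2 198. ]
0.133 [277.2 213.6]
0.075 [277.2 192.1]
```

The green head is slim, about 15 px against a 26 px bore. Its lateral error is 1.5 mm; I'll correct that and lower.

```bash
python3 -m inch '[[0,0.0015,0.01,0],[0,0,0.01,0],[0,0,0.008,0],[0,0,0.004,0],[0,0,0.003,0],[0,0,0.003,0],[0,0,0.003,0],[0,0,0,0],[0,0,0,0]]'

```

```text
t: 27.9
eef_pos: [0.5261, 0.0266, 0.1589]
tool_rot: [0.0, 0.977, 0.213, 0.0]
contact_force: [-0.6, -0.2, -0.7]
gripper_width: 0.194
grasp_force: 58.6
```

```bash
python3 -m inch '[[0,0,0.005,0],[0,0,0.007,0],[0,0,0.007,0],[0,0,0.007,0],[0,0,0.006,0],[0,0,0.004,0],[0,0,0.002,0],[0,0,0,0],[0,0,0,0]]'
python3 -m inch '[[0,0,0.002,0],[0,0,0.002,0],[0,0,0.001,0],[0,0,0,0],[0,0,0,0]]'

```

```text
t: 28.8
eef_pos: [0.5262, 0.0266, 0.121]
tool_rot: [0.0, 0.977, 0.213, 0.0]
contact_force: [-0.3, 0.2, -0.8]
gripper_width: 0.194
grasp_force: 58.6
t: 29.3
eef_pos: [0.5274, 0.027, 0.1176]
tool_rot: [0.0, 0.977, 0.213, 0.001]
contact_force: [-2.1, -0.6, 11.6]
gripper_width: 0.195
grasp_force: 60.3
```

Green reached the floor (z 0.1176, 12 N), so it is slim. On to the orange beaker, checking its present position on the way.

```bash
python3 -m inch '[[0,0,-0.015,0],[0,0,-0.03,0],[0,0,-0.04,0],[0,0,-0.04,0],[0,0,-0.02,0],[0,0,0,0]]'
python3 -m inch '[[-0.0168,0.0232,0,0],[-0.0168,0.0232,0,0],[-0.0168,0.0232,0,0],[-0.0168,0.0232,0,0],[-0.0168,0.0232,0,0],[-0.0168,0.0232,0,0],[-0.0168,0.0232,0,0],[-0.0168,0.0232,0,0],[0,0,0,0],[0,0,0,0],[0,0,0,0]]'
cat > pots.py <<'E'
from h import *
e=bot.get_obs()["eef_pos"]
def ell(c,f):
    im=c["color"].astype(int);m=f(im[...,0],im[...,1],im[...,2]).astype(np.uint8)
    N,l,s,k=cv2.connectedComponentsWithStats(m);i=1+np.argmax(s[1:,4]);return s[i].tolist()
org=lambda r,g,b:(r>b+40)&(r>g+25)&(g<0.62*r)
for n in("scene","wrist"):
    c=wrist() if n=="wrist" else bot.read_camera(n)
    s=ell(c,org);print(n,"orange bbox",s)
    rim=np.array([proj(c,[.463+.048*np.cos(a),-.206+.048*np.sin(a),z]) for a in np.arange(0,6.3,.2) for z in(0,.11)])
    print(" pred bbox",rim.min(0).round(),(rim.max(0)-rim.min(0)).round())
print(e,delta([.4812,-.1977,.1175]))
E
python3 pots.py
```

```text
t: 29.9
eef_pos: [0.528, 0.027, 0.2643]
tool_rot: [0.001, 0.977, 0.213, 0.003]
contact_force: [-0.1, 0.2, -0.3]
gripper_width: 0.198
grasp_force: 58.7
t: 31.0
eef_pos: [0.481, -0.1969, 0.26]
tool_rot: [-0.001, 0.977, 0.214, -0.0]
contact_force: [-0.5, 0.4, -0.5]
gripper_width: 0.193
grasp_force: 58.7
scene orange bbox [270, 132, 37, 55, 1736]
 pred bbox [269. 132.] [38. 57.]
wrist orange bbox [234, 146, 92, 101, 6405]
 pred bbox [231. 143.] [ 94. 104.]
[ 0.48104802 -0.19692037  0.26000959] [-0.000478    0.00078449  0.14296115]
```

The orange pot is where expected. I'll lower and release.

```bash
python3 -m inch '[[0,0.0008,0.03,0],[0,0,0.04,0],[0,0,0.04,0],[0,0,0.022,0],[0,0,0.007,0],[0,0,0.003,0],[0,0,0.002,0],[0,0,0,0]]'

```

```text
t: 31.9
eef_pos: [0.4824, -0.199, 0.1179]
tool_rot: [0.001, 0.977, 0.213, 0.001]
contact_force: [0.3, 0.1, -1.4]
gripper_width: 0.189
grasp_force: 58.7
```

```bash
python3 -m inch '[[0,0,0.0015,0],[0,0,0.001,0],[0,0,0,0]]'
python3 -m inch '[[0,0,0,0],[0,0,0,0],[0,0,0,0],[0,0,-0.01,0],[0,0,-0.03,0],[0,0,-0.04,0],[0,0,-0.05,0],[0,0,-0.04,0],[0,0,0,0],[0,0,0,0]]' 0.04
python3 - <<'E'
from h import *
e=bot.get_obs()["eef_pos"];print(e,delta([.5865,.2172,.115]))
c=wrist("w14");im=c["color"].astype(int);r,g,b=im[...,0],im[...,1],im[...,2]
N,l,s,k=cv2.connectedComponentsWithStats(((g>r+20)&(g>b+15)).astype(np.uint8))
print([s[i].tolist() for i in range(1,N) if s[i,4]>60],proj(c,[.4824,-.199,.178]))
E
```

```text
t: 32.2
eef_pos: [0.4826, -0.1991, 0.1157]
tool_rot: [0.001, 0.977, 0.213, 0.001]
contact_force: [-1.0, 0.5, 6.3]
gripper_width: 0.194
grasp_force: 59.7
t: 33.2
eef_pos: [0.4819, -0.199, 0.2857]
tool_rot: [0.001, 0.977, 0.213, 0.001]
contact_force: [0.9, 0.3, -0.4]
gripper_width: 0.468
grasp_force: 0.0
[ 0.48186757 -0.19901218  0.28566848] [ 0.26821739 -0.33510515  0.17050579]
[[266, 184, 17, 28, 382]] [277.34152172 197.54649447]
```

```bash
python3 -m inch '[[0.0268,-0.0335,0,0],[0.0268,-0.0335,0,0],[0.0268,-0.0335,0,0],[0.0268,-0.0335,0,0],[0.0268,-0.0335,0,0],[0.0268,-0.0335,0,0],[0.0268,-0.0335,0,0],[0.0268,-0.0335,0,0],[0.0268,-0.0335,0,0],[0.0268,-0.0335,0,0],[0,0,0,0],[0,0,0,0]]' 0.06
sed -e 's/^f=.*/f=lambda r,g,b:(b>r+25)\&(b>g+12)/' -e 's/(377,230)/(368,247)/;s/(209,226)/(197,204)/;s/(294,186)/(277,190)/' -e '/^b=/,$d' lean.py > leanb.py
echo 'e=bot.get_obs()["eef_pos"];print(e,delta([.5865,.2172,.115]),proj(C,[.5865,.2172,.153]),proj(S,[.5865,.2172,.153]),proj(T,[.5865,.2172,.153]))' >> leanb.py; python3 leanb.py
```

```text
t: 34.45
eef_pos: [0.5843, 0.2182, 0.2821]
tool_rot: [0.0, 0.977, 0.215, -0.002]
contact_force: [-0.2, -0.2, 0.4]
gripper_width: 0.704
grasp_force: 0.0
s [367.3 251.2] [362, 241, 11, 21, 173]
t [196.3 203.6] [194, 201, 6, 7, 29]
w [274.4 188.7] [265, 175, 20, 28, 425]
handle centroid [0.5874 0.2194 0.1597] [ 0.1  0.1 -0.5  0.2  0.2  0. ]
[0.58536189 0.21539426 0.28336461] [ 0.00210792 -0.00130314  0.1683599 ] [276.33968328 188.59076619] [366.63099588 252.85478345] [197.1075228  204.41940749]
```

```bash
python3 -m inch '[[0.0025,-0.002,0.03,0],[0,0,0.04,0],[0,0,0.04,0],[0,0,0.04,0],[0,0,0.013,0],[0,0,0.005,0],[0,0,0,0]]'
python3 -m inch '[[0,0,0,0],[0,0,0,0],[0,0,0,0],[0,0,0,0],[0,0,0,0],[0,0,0,0]]' 0 60
python3 -m inch '[[0,0,-0.015,0],[0,0,-0.03,0],[0,0,-0.04,0],[0,0,-0.03,0],[0,0,0,0],[0,0,0,0]]'
python3 - <<'E'
from h import *
e=bot.get_obs()["eef_pos"];print(e,delta([.526,.0278,.2]))
E
```

```text
t: 35.3
eef_pos: [0.5877, 0.2199, 0.1173]
tool_rot: [-0.0, 0.977, 0.213, 0.001]
contact_force: [-0.5, -0.7, 1.0]
gripper_width: 0.704
grasp_force: 0.0
t: 35.9
eef_pos: [0.5881, 0.2204, 0.1179]
tool_rot: [0.0, 0.977, 0.213, 0.001]
contact_force: [-0.5, -1.2, 6.4]
gripper_width: 0.189
grasp_force: 58.6
t: 36.5
eef_pos: [0.587, 0.2203, 0.2324]
tool_rot: [-0.0, 0.977, 0.213, 0.001]
contact_force: [0.3, 0.1, -1.3]
gripper_width: 0.193
grasp_force: 58.7
[0.58701465 0.22034561 0.23236291] [-0.13575445  0.14959506  0.03218702]
```

```bash
python3 -m inch '[[-0.017,0.0187,0,0],[-0.017,0.0187,0,0],[-0.017,0.0187,0,0],[-0.017,0.0187,0,0],[-0.017,0.0187,0,0],[-0.017,0.0187,0,0],[-0.017,0.0187,0.01,0],[-0.017,0.0187,0.02,0],[0,0,0,0],[0,0,0,0],[0,0,0,0]]'
python3 over.py w15 | grep -v "^1[67]"
```

```text
t: 37.6
eef_pos: [0.5257, 0.0285, 0.2012]
tool_rot: [-0.0, 0.977, 0.214, -0.0]
contact_force: [-0.4, 0.7, -0.4]
gripper_width: 0.191
grasp_force: 58.8
[0.52591617 0.02871057 0.20143901] [-0.00034749  0.0009067   0.08943842]
181 nonblue (np.int64(272), np.int64(281)) white (np.int64(272), np.int64(281), 10) [179, 186, 194]
184 nonblue (np.int64(267), np.int64(286)) white (np.int64(273), np.int64(285), 9) [185, 189, 193]
187 nonblue (np.int64(265), np.int64(288)) white (np.int64(265), np.int64(288), 6) [105, 101, 95]
190 nonblue (np.int64(264), np.int64(289)) white (np.int64(265), np.int64(289), 7) [117, 108, 97]
193 nonblue (np.int64(264), np.int64(289)) white (np.int64(266), np.int64(288), 4) [116, 107, 97]
196 nonblue (np.int64(265), np.int64(289)) white None [118, 108, 96]
199 nonblue (np.int64(265), np.int64(289)) white None [116, 106, 95]
202 nonblue (np.int64(266), np.int64(289)) white (np.int64(273), np.int64(281), 9) [194, 188, 184]
205 nonblue (np.int64(265), np.int64(289)) white (np.int64(268), np.int64(286), 19) [232, 230, 232]
208 nonblue (np.int64(265), np.int64(289)) white (np.int64(266), np.int64(289), 24) [231, 231, 232]
211 nonblue (np.int64(264), np.int64(319)) white (np.int64(265), np.int64(319), 29) [184, 183, 184]
214 nonblue (np.int64(235), np.int64(319)) white (np.int64(235), np.int64(319), 25) [77, 77, 70]
217 nonblue (np.int64(235), np.int64(319)) white (np.int64(235), np.int64(319), 29) [79, 78, 71]
220 nonblue (np.int64(235), np.int64(319)) white (np.int64(235), np.int64(319), 33) [80, 81, 73]
223 nonblue (np.int64(235), np.int64(319)) white (np.int64(235), np.int64(319), 34) [78, 76, 70]
226 nonblue (np.int64(235), np.int64(319)) white (np.int64(235), np.int64(319), 33) [78, 77, 71]
229 nonblue (np.int64(235), np.int64(319)) white (np.int64(235), np.int64(319), 40) [81, 80, 74]
0.094 [277.4 197.9]
0.134 [277.4 213.5]
0.075 [277.4 191.7]
```

Blue looks wide (ring 25 px) and is centred. I'll lower it to gauge.

```bash
python3 -m inch '[[-0.0002,0.0003,0.01,0],[0,0,0.01,0],[0,0,0.008,0],[0,0,0.004,0],[0,0,0.003,0],[0,0,0.002,0],[0,0,0,0],[0,0,0,0]]'
python3 -m inch '[[0,0,0.001,0],[0,0,0.001,0],[0,0,0.001,0],[0,0,0,0],[0,0,0,0]]'

```

```text
t: 38.45
eef_pos: [0.5259, 0.0273, 0.1648]
tool_rot: [0.0, 0.977, 0.213, 0.0]
contact_force: [-1.3, -0.2, 2.5]
gripper_width: 0.19
grasp_force: 59.1
t: 38.95
eef_pos: [0.5277, 0.0279, 0.1645]
tool_rot: [0.0, 0.977, 0.213, 0.002]
contact_force: [-4.1, -0.6, 21.4]
gripper_width: 0.194
grasp_force: 61.3
```

Blue stopped at the step (z 0.1645), so it is wide. I'll carry it high, with the foot above the other handles, to the white beaker.

```bash
python3 -m inch '[[0,0,-0.015,0],[0,0,-0.035,0],[0,0,-0.04,0],[0,0,-0.04,0],[0,0,-0.015,0],[0,0,0,0]]'
python3 -m inch '[[-0.0019,0.0267,0,0],[-0.0019,0.0267,0,0],[-0.0019,0.0267,0,0],[-0.0019,0.0267,0,0],[-0.0019,0.0267,0,0],[-0.0019,0.0267,0,0],[-0.0019,0.0267,0,0],[-0.0019,0.0267,0,0],[0,0,0,0],[0,0,0,0],[0,0,0,0]]'
python3 - <<'E'
from h import *
c=wrist("w16");e=bot.get_obs()["eef_pos"];print(e,delta([.6011,-.1731,.1175]))
im=c["color"].astype(int);r,g,b=im[...,0],im[...,1],im[...,2]
for n,m in dict(red=(r>130)&(g<60)&(b<60),yel=(r>150)&(g>120)&(b<80)).items():
    N,l,s,k=cv2.connectedComponentsWithStats(m.astype(np.uint8))
    print(n,[(s[i][:5].tolist()) for i in range(1,N) if s[i,4]>120])
print(proj(c,[.6485,-.1527,.178]),proj(c,[.6217,-.165,.178]),"rim c",proj(c,[.6275,-.161,.11]),proj(c,[.6275-.044,-.161-.02,.11]))
E
```

```text
t: 39.55
eef_pos: [0.5271, 0.0274, 0.3089]
tool_rot: [0.001, 0.977, 0.213, 0.003]
contact_force: [0.4, -0.7, -1.3]
gripper_width: 0.189
grasp_force: 59.0
t: 40.65
eef_pos: [0.6003, -0.172, 0.3051]
tool_rot: [-0.001, 0.977, 0.214, -0.001]
contact_force: [-0.1, 0.1, -0.9]
gripper_width: 0.191
grasp_force: 59.0
[ 0.60046484 -0.1718895   0.30557852] [1.82848021e-04 1.56893573e-03 1.88076852e-01]
red [[268, 123, 16, 16, 209]]
yel [[193, 0, 75, 34, 1500], [268, 155, 18, 17, 226]]
[280.48598005 135.88146764] [280.37769659 168.02869684] rim c [278.7840046  149.31666908] [278.52672636 191.08898061]
```

```bash
python3 -m inch '[[0,0,0.03,0],[0,0,0.03,0],[0,0,0.03,0],[0,0,0.02,0],[0,0,0.01,0],[0,0,0,0]]'
python3 -m inch '[[0,0,0.02,0],[0,0,0.02,0],[0,0,0.015,0],[0,0,0.006,0],[0,0,0.003,0],[0,0,0,0]]'
```

```text
t: 41.3
eef_pos: [0.6005, -0.1726, 0.186]
tool_rot: [0.0, 0.977, 0.214, -0.0]
contact_force: [0.2, -0.0, 1.4]
gripper_width: 0.19
grasp_force: 70.6
t: 41.9
eef_pos: [0.6188, -0.172, 0.1386]
tool_rot: [0.006, 0.976, 0.215, 0.018]
contact_force: [7.7, 1.8, 56.6]
gripper_width: 0.192
grasp_force: 74.1
```

Unexpected contact: 57 N at z 0.139, so the foot is catching on something. I'll back off upward and analyse.

```bash
python3 -m inch '[[0,0,-0.015,0],[0,0,-0.03,0],[0,0,-0.04,0],[0,0,-0.04,0],[0,0,-0.04,0],[0,0,0,0],[0,0,0,0],[0,0,0,0]]'
python3 - <<'E'
from h import *
c=wrist("w17");e=bot.get_obs()["eef_pos"];print(e,bot.get_obs()["contact_force"])
im=c["color"].astype(int);r,g,b=im[...,0],im[...,1],im[...,2]
for n,m in dict(red=(r>130)&(g<60)&(b<60),yel=(r>150)&(g>120)&(b<80)).items():
    N,l,s,k=cv2.connectedComponentsWithStats(m.astype(np.uint8))
    print(n,[(s[i][:5].tolist()) for i in range(1,N) if s[i,4]>100])
print(proj(c,[.6485,-.1527,.178]),proj(c,[.6217,-.165,.178]))
for z in (e[2]-.11,e[2]-.07): print("head pred",proj(c,[e[0],e[1],z]))
# ascii luminance map around the pot
w=c["color"][100:240:4,225:335:2]
for i,row in enumerate(w):
    s=""
    for p in row.astype(int):
        r,g,b=p; L=p.mean()
        s+= "R" if r>g+50 and g<80 else "Y" if r>b+60 and g>80 else "B" if b>r+40 else "#" if L>200 else "+" if L>165 else "-" if L>130 else "." if L>90 else ":" if L>60 else " "
    print(100+4*i,s)
E
```

```text
t: 42.7
eef_pos: [0.5998, -0.1727, 0.2859]
tool_rot: [-0.001, 0.977, 0.214, -0.001]
contact_force: [0.1, -0.2, -0.9]
gripper_width: 0.196
grasp_force: 69.2
[ 0.59974369 -0.17287825  0.28552561] [-0.3384066  -0.19125212 -0.35209881]
red []
yel [[219, 0, 45, 30, 547]]
[280.07400599 137.38103136] [279.99414838 171.71721755]
head pred [277.62857263 196.88390235]
head pred [277.64095542 212.26795943]
100 ++--++----++---+++++--+++++++--++++++++++++++++++++++++
104 ++-+++++++++-+++++++--++++--++++++++++-++-+++++++++++++
108 ---+++-+++------++--++++++++-+++++++++++++++++++-----++
112 +--++++---+++-+++-----+++++++++++++++++++++++++++++++++
116 -+------++++----+++++++++++++++-+++++++++---+++++++++++
120 ------++-++-+-++++++-----+-++-+--+++++++-+-+++++++++--+
124 +--++++++----++-+---++++++++--++++--+++--+++++++++++++-
128 ++-++-++------++++----+++++++++-++--++++--++++--+++++++
132 ----++---++++---------+-++--+++++++++++++++-++++-++++++
136 -----++----++++---------------+++++++++++-+++++++++++++
140 -++-----++++-+--++-----++-+++++++++++-----+++++++++++++
144 ++++-++-+----+---+++++++---------++++
[... 698 characters left out ...]
++--++----++-+++-.---++++###############
196 -+++-----------+----++++++--+++-.---+++++##############
200 +++--++++-------+----++++++--+++-.--++++###############
204 +++--------+++-++--+++++-+++++++-.--+++++##############
208 ++-++++----+++-+--++++--++++++++-.--+++++##############
212 ++++++++++-+--++-+--+++--++++++++.--+++++##############
216 +-+++++++-+----+++++----++++--++-----++++##############
220 +++++++++++++++----++++++-++++++-----++++##############
224 ++++++--+--..:RRRRRRR :..---+++++-.--++++##############
228 +--++++-.:RRRRRRRRRRRRRRRR .-++++-.--++++##############
232 ++++--.RRRRRRRRRRRRRRRRRRRR  :-++-.--+++++#############
236 ++++-:RRRRRRRRRRRRRRRRRRRRRRRRR.-+---+++++#############
```

```bash
cat > asc.py <<'E'
from h import *
def asc(c,x0,x1,y0,y1,sx,sy):
    im=cv2.GaussianBlur(c["color"],(3,3),0)[y0:y1:sy,x0:x1:sx].astype(int)
    for i,row in enumerate(im):
        s=""
        for r,g,b in row:
            L=(r+g+b)/3
            s+=("Y" if r>b+60 and g>.72*r else "O" if r>b+45 and r>g+35 and L>70 else "R" if r>g+40 else "B" if b>r+35 else "G" if g>r+20
                else "#" if L>195 else " " if L>140 and abs(r-b)<12 else "w" if r>b+8 and L>75 else "." if L>90 else ":" if L>55 else "@")
        print(y0+sy*i,s)
E
python3 - <<'E'
from asc import *
s=bot.read_camera("scene");t=bot.read_camera("top")
print(proj(s,[.6275,-.161,0]),proj(s,[.6275,-.161,.11]),proj(t,[.6275,-.161,0]),proj(t,bot.get_obs()["eef_pos"]))
asc(s,190,350,100,270,1,3)
print("TOP");asc(t,270,410,150,300,1,2)
E
```

```text
[244.1949356  210.23800733] [241.8194153  174.97392874] [331.55952494 199.64538852] [347.72474573 195.24312035]
100 w                                                              ..::..                                                                                           
103 ww                                                               ..::.                                                                                          
106 Yww                                                                 ...  #                                                                                      
109 YYww                                                                   #   w                                                                                    
112 YYYww                                                               .wwwwwwwww                                                                                  
115 YYYYww                                                               ..wwwwwwww    ##################                                                          
[... 18595 characters left out ...]
.....................................................::::::::wwwwwwwwwwwwwwwwwwwwwwwwwwwwwwwwwwwwwwwwwwwwwwwwwww.       
292 .........................................................................::::::::wwwwwwwwwwwwwwwwwwwwwwwwwwwwwwwwwwwwwwwwwwwwwwwwwww..      
294 .........................................................................:::::::wwwwwwwwwwwwwwwwwwwwwwwwwwwwwwwwwwwwwwwwwwwwwwwwwwww..    ..
296 .........................................................................:::::::wwwwwwwwwwwwwwwwwwwwwwwwwwwwwwwwwwwwwwwwwwwwwwwwwwww........
298 .........................................................................:::::::wwwwwwwwwwwwwwwwwwwwwwwwwwwwwwwwwwwwwwwwwwwwwwwwww:::.......
```

Text maps of the images show the white beaker tipped onto its side by the contact. This can be mended, with 43 s used of 210 s. Next I'll locate every handle, the pot's pose and the held blue pestle.

```bash
cat > find.py <<'E'
from asc import *
def blobs(c,amin=15):
    im=c["color"].astype(int);r,g,b=im[...,0],im[...,1],im[...,2]
    for n,m in dict(red=(r>2.2*g)&(r>2.2*b)&(r>70)&(g<.36*r),yel=(r>b+50)&(g>.68*r),blue=(b>r+30)&(b>g+12),green=(g>r+15)&(g>b+10)).items():
        N,l,s,k=cv2.connectedComponentsWithStats(m.astype(np.uint8))
        print(" ",n,[(s[i].tolist(),k[i].round().astype(int).tolist()) for i in range(1,N) if s[i,4]>amin][:9])
E
python3 - <<'E'
from find import *
C=wrist();S=bot.read_camera("scene");T=bot.read_camera("top")
for n,c,a in(("wrist",C,60),("scene",S,25),("top",T,12)): print(n);blobs(c,a)
print("WRIST");asc(C,180,420,150,420,2,5)
print("SCENE arm");asc(S,180,330,0,150,2,5)
E
```

```text
wrist
  red []
  yel [([93, 0, 41, 10, 291], [113, 4]), ([450, 208, 105, 129, 4777], [506, 273]), ([319, 266, 10, 11, 78], [324, 270])]
  blue [([168, 0, 104, 39, 554], [226, 24]), ([77, 122, 76, 83, 3360], [113, 162]), ([254, 286, 48, 48, 1761], [277, 310])]
  green []
scene
  red []
  yel [([143, 79, 52, 45, 1217], [168, 102]), ([213, 234, 19, 15, 69], [223, 241]), ([236, 250, 17, 13, 56], [243, 257]), ([251, 279, 37, 34, 1026], [269, 295]), ([112, 284, 9, 10, 32], [116, 288])]
  blue [([330, 9, 7, 10, 52], [333, 13]), ([237, 70, 8, 16, 80], [241, 76]), ([305, 199, 46, 36, 1067], [328, 216]), ([258, 250, 21, 23, 376], [268, 260]), ([188, 254, 66, 33, 165], [221, 273]), ([545, 255, 15, 38, 147], [553, 277]), ([474, 393, 32, 27, 463], [491, 407]), ([510, 410, 20, 10, 147], [519, 415])]
  green [([327, 0, 5, 10, 46], [329, 4]), ([282, 121, 7, 17, 88], [285, 128]), ([460, 398, 25, 22, 249], [473, 409]), ([495, 414, 12, 6, 42], [500, 417])]
top
  red []
  yel [([299, 133, 4, 5, 15], [300, 135]), ([264, 134, 29, 29, 228], [275, 145]), ([293, 134, 5, 4, 15], [295, 135]), ([299, 139, 5, 4,
[... 9114 characters left out ...]
ww                                ..#                                 
110 YYYYYYww                                  w.                               
115 YYYYYYYw                                .wwww  #########                   
120 ::::::::w                                 .    #####  ##                   
125 ::::::::w                                     .wwwwGGG:w.                  
130 ::::::::w                                     ....w:GGwww                  
135 ::::::::ww                                    wOOOR:GG:OOOOOOOw            
140 ::wwwwwww                                    OOROOO::::OOOORRROOw          
145                               w##########    OOOOOOOwwOOOOORRROOw
```

Reading of the maps: the white pot lies on its side with its axis along tool x and its mouth facing the robot. Yellow's handle sticks out of the mouth. Blue is still gripped but swung about 40° toward the robot. Plan: turn the tool half round, swing blue near-horizontal, and use it as a lever in the mouth to tip the pot upright. First I'll fit the pot's pose and check wrist travel.

```bash
python3 -m inch '[[-0.02,0.02,-0.02,8.5],[-0.02,0.02,0,8.5],[0,0,0,0],[0,0,0,0]]' - 80
cat > potfit.py <<'E'
from find import *
from scipy.optimize import minimize
def potmask(c,win):
    x0,x1,y0,y1=win;im=cv2.GaussianBlur(c["color"],(3,3),0).astype(int);r,g,b=im[...,0],im[...,1],im[...,2];L=im.mean(2)
    m=(((r>b+9)&(L>70))|(L>192))&~((r>g+28))
    k=np.zeros(m.shape,bool);k[y0:y1,x0:x1]=1; m=(m&k).astype(np.uint8)
    m=cv2.morphologyEx(m,cv2.MORPH_OPEN,np.ones((3,3)));N,l,s,q=cv2.connectedComponentsWithStats(m)
    m=(l==1+np.argmax(s[1:,4])).astype(np.uint8);m=cv2.morphologyEx(m,cv2.MORPH_CLOSE,np.ones((7,7)));return m
def hull(c,x,y,yaw,up=False):
    a=np.arange(0,6.3,.15);P=[]
    d=np.array([np.cos(yaw),np.sin(yaw),0]);n=np.array([-d[1],d[0],0])
    for t in(0,.11):
        for q in a:
            P.append(proj(c,(np.array([x,y,t])+.048*np.array([np.cos(q),np.sin(q),0])) if up else np.array([x,y,.048])+d*(t-.055)+.048*(n*np.cos(q)+np.array([0,0,1])*np.sin(q))))
    m=np.zeros((420,560),np.uint8);cv2.fillConvexPoly(m,cv2.convexHull(np.round(np.array(P)).astype(np.int32)),1);return m
def fit(cs,x0,up=False):
    f=lambda p:-sum((hull(c,*p[:2],p[2] if not up else 0,up)&m).sum()/(hull(c,*p[:2],p[2] if not up else 0,up)|m).sum() for c,m in cs)
    best=None
    for y in (np.linspace(-1.2,1.2,7) if not up else [0]):
        r=minimize(f,[x0[0],x0[1],y],method="Nelder-Mead",options=dict(initial_simplex=[[x0[0],x0[1],y],[x0[0]+.03,x0[1],y],[x0[0],x0[1]+.03,y],[x0[0],x0[1],y+.3]]))
        if best is None or r.fun<best.fun: best=r
    return best
E
python3 - <<'E'
from potfit import *
S=bot.read_camera("scene");m=potmask(S,(205,290,138,205));print("area",m.sum(),cv2.boundingRect(m))
r=fit([(S,m)],(.65,-.2));print(r.x.round(4),r.fun)
o=bot.get_obs();print(o["q"].round(2),o["eef_pos"].round(3),o["tool_rot"].round(3))
E
```

```text
t: 43.4
eef_pos: [0.5769, -0.2252, 0.307]
tool_rot: [-0.0, 0.998, 0.066, -0.0]
contact_force: [0.3, 0.2, -0.6]
gripper_width: 0.185
grasp_force: 77.7
area 1866 (218, 141, 53, 54)
[ 0.5652 -0.2557  0.5588] -0.923191278493558
[ 0.46  0.33 -0.24  1.56  0.08  1.27 -1.24] [ 0.577 -0.224  0.307] [-0.     0.998  0.067 -0.   ]
```

The pot fit is good (overlap 0.92): pot centre (0.565, −0.256), axis yaw 32°, mouth toward the robot. Blue, already tilted, can hook the upper rim once turned to face the mouth. I'll turn −204° at a safe height.

```bash
python3 -m inch '[[0,0,-0.01,-8.5],[0,0,0,-8.5],[0,0,0,-8.5],[0,0,0,-8.5],[0,0,0,-8.5],[0,0,0,-8.5],[0,0,0,-8.5],[0,0,0,-8.5],[0,0,0,-8.5],[0,0,0,-8.5],[0,0,0,-8.5],[0,0,0,-8.5]]' - 120
python3 -m inch '[[0,0,0,-8.5],[0,0,0,-8.5],[0,0,0,-8.5],[0,0,0,-8.5],[0,0,0,-8.5],[0,0,0,-8.5],[0,0,0,-8.5],[0,0,0,-8.5],[0,0,0,-8.5],[0,0,0,-8.5],[0,0,0,-8.5],[0,0,0,-8.5]]'
python3 - <<'E'
from h import *
o=bot.get_obs();print(o["q"].round(2),delta([.46,-.32,.3]).round(4),quat(o["tool_rot"]).round(3).tolist())
E
```

```text
t: 44.65
eef_pos: [0.5777, -0.223, 0.317]
tool_rot: [-0.0, 0.572, 0.82, 0.0]
contact_force: [0.6, 0.0, -1.4]
gripper_width: 0.184
grasp_force: 116.5
t: 45.85
eef_pos: [0.5777, -0.2232, 0.3171]
tool_rot: [0.0, -0.277, 0.961, 0.0]
contact_force: [-0.8, -0.3, -0.4]
gripper_width: 0.182
grasp_force: 116.6
[ 0.9   0.44 -0.88  1.51  0.34  1.35  2.12] [ 0.1511 -0.0194  0.017 ] [[-0.847, -0.532, -0.0], [-0.532, 0.847, 0.001], [-0.0, 0.001, -1.0]]
```

```bash
python3 -m inch '[[0.025,-0.003,0,0],[0.025,-0.003,0,0],[0.025,-0.003,0,0],[0.025,-0.003,0,0],[0.025,-0.003,0,0],[0.025,-0.003,0,0],[0,0,0,0],[0,0,0,0]]'
python3 - <<'E'
from potfit import *
C=wrist("w20");S=bot.read_camera("scene");T=bot.read_camera("top")
for n,c,a in(("wrist",C,60),("scene",S,25)): print(n);blobs(c,a)
m=potmask(S,(205,290,138,205));r=fit([(S,m)],(.56,-.25));print(r.x.round(4),r.fun,cv2.boundingRect(m))
x,y,a=r.x
d=np.array([np.cos(a),np.sin(a),0])
for n,t,z in(("mouth top",-.055,.096),("mouth bot",-.055,0),("base top",.055,.096)): print(n,proj(C,np.array([x,y,0])+d*t+[0,0,z]).round())
print(bot.get_obs()["eef_pos"]);asc(C,150,420,60,300,2,5)
E
```

```text
t: 46.65
eef_pos: [0.4593, -0.318, 0.3173]
tool_rot: [0.0, -0.273, 0.962, 0.0]
contact_force: [0.3, 0.3, -0.7]
gripper_width: 0.182
grasp_force: 116.6
wrist
  red [([283, 165, 15, 28, 256], [291, 179])]
  yel [([0, 68, 142, 159, 7086], [62, 150]), ([271, 161, 15, 29, 314], [277, 175]), ([370, 385, 23, 18, 158], [381, 394])]
  blue [([400, 277, 58, 57, 1793], [429, 305]), ([254, 285, 48, 49, 1763], [277, 310]), ([505, 392, 52, 28, 733], [531, 405])]
  green [([346, 236, 21, 27, 345], [356, 250]), ([0, 267, 112, 153, 9732], [37, 353]), ([490, 368, 63, 39, 1115], [518, 384]), ([149, 382, 41, 32, 247], [171, 396])]
scene
  red []
  yel [([144, 79, 51, 45, 1213], [168, 102]), ([213, 234, 19, 15, 67], [223, 241]), ([236, 250, 13, 13, 50], [242, 256]), ([197, 253, 8, 7, 26], [200, 256]), ([251, 279, 37, 34, 1023], [269, 295])]
  blue [([330, 9, 7, 10, 51], [333, 13]), ([257, 14, 8, 23, 125], [261, 26]), ([305, 199, 46, 36, 1063], [328, 216]), ([258, 250, 21, 23, 375], [268, 260]), ([188, 254, 66, 33, 163], [221, 273]), ([545, 256, 15, 37, 146], [553, 278]), ([474, 393, 32, 27, 464], [491, 4
[... 6379 characters left out ...]

275                                         .@@@@@@::::::@@:w############## @@@:::::@@@@@@@.                                  .:::::::wwwww
280                                         :@@@@@@::::::@@:w#ww######w####w@@@::::::@@@@@@:                               .:::::::wwwwwwww
285                                        .@@@@@@::::::@@@@ww ..:::::..ww#w@@@@:::::@@@@@@@.                          .::::::::wwwwwwwwwww
290                                       .@@@@@@@::::::@@@@::BBBBBBBBBBBB..@@@@::::::@@@@@@@.                         .::::::wwwwwwwwww::@
295                                       :@@@@@@:.wwwww@@@BBBBBBBBBBBBBBBBBB@@:wwwww:@@@@@@@:                           .:::::wwwwww::BBBB
```

The wrist map shows the pot centred (cols 252–316), its mouth at rows 205–225 facing the robot. The yellow tip (278,163) and red tip (291,167) stick out of it. The orange pot touches it on the right with green standing. Now I'll measure blue's tilt in the scene view.

```bash
python3 - <<'E'
from asc import *
S=bot.read_camera("scene");o=bot.get_obs();Rt=quat(o["tool_rot"]);G=o["eef_pos"]+Rt@[0,0,-.046]
print("G",G,proj(S,G))
for th in(20,30,40,50,60,70):
    t=np.radians(th);d=Rt@[-np.sin(t),0,np.cos(t)]
    print(th,"handle top",proj(S,G-d*.02).round(),"head top",proj(S,G+d*.108).round(),"foot",proj(S,G+d*.148).round(),(G+d*.148).round(3))
asc(S,220,330,10,130,1,3)
E
```

```text
G [ 0.46002196 -0.31725863  0.36336865] [262.52786428  28.22750642]
20 handle top [264.  19.] head top [257.  76.] foot [255.  92.] [ 0.503 -0.291  0.224]
30 handle top [264.  19.] head top [254.  76.] foot [251.  93.] [ 0.523 -0.278  0.235]
40 handle top [265.  20.] head top [251.  74.] foot [247.  91.] [ 0.541 -0.267  0.25 ]
50 handle top [265.  20.] head top [248.  71.] foot [243.  88.] [ 0.556 -0.257  0.268]
60 handle top [266.  21.] head top [246.  67.] foot [239.  82.] [ 0.569 -0.25   0.289]
70 handle top [266.  22.] head top [244.  62.] foot [236.  75.] [ 0.578 -0.244  0.313]
10 ..........w.wwww....::@@@@@@@@@@@@@@@@@@@:@@@@@@@@@@@::::@@@@@@@@::.......w........::@@@@@:::::::.wwwwwwwww.::
13 ww....wwwwwwwwwwwwww..:@@@@@@@@@@@@@@@@@@::@@@@@@@@@@::@@@@@@@@::........w......w..::@@@@@@:::::...wwwwwwwwwww
16 ww.:...w..www..wwwwwwww::@@@@@@@@@@@@@@@BBBBB@@@@@@@@@@@@@@@@::.............ww..ww.::@@@@@@@::::....wwwwwwwww.
19 w..:.....wwwwwwwwwwww...w.:::::@@@@@@@@BBBBBB@@@@@@@@@@@@@@::.....w....w..wwww.www.::@@@@@@@@:::.....wwwwwwww.
22 w.w:...w.wwwwwwwwwwwwwwwww.ww..::@@@@@@BBBBBB@@@@@@
[... 3322 characters left out ...]
                                               
112                                                                                                               
115                                                       #################                                       
118                                                     #####################                                     
121                                                       ######## GGGG  #                                        
124                                                    ..wwwww   .GGGGGG.www.                                     
127                                                     ...wwwwwww:GGGGG:.w..
```

Blue leans about 33°, with its head shoulder forming a hook. Plan: back off 40 mm, lower so the shoulder is at z≈0.08, go forward under the upper rim until the shaft touches, then lift along the tipping arc.

```bash
python3 -m inch '[[0.02,0.004,0.01,0],[0.02,0.004,0.03,0],[0,0,0.04,0],[0,0,0.04,0],[0,0,0.04,0],[0,0,0.02,0],[0,0,0.012,0],[0,0,0,0],[0,0,0,0]]'
python3 - <<'E'
from asc import *
C=wrist("w21");o=bot.get_obs();print(o["eef_pos"],o["contact_force"]);S=bot.read_camera("scene")
x,y,a=.5669,-.2567,.54;d=np.array([np.cos(a),np.sin(a),0])
for n,t,z in(("mouth top",-.055,.096),("mouth bot",-.055,0)): P=np.array([x,y,0])+d*t+[0,0,z];print(n,proj(C,P).round(),delta(P).round(4))
asc(C,200,370,60,290,2,5)
asc(S,215,300,90,200,1,3)
E
```

```text
t: 47.75
eef_pos: [0.4219, -0.3328, 0.1263]
tool_rot: [0.001, -0.273, 0.962, -0.0]
contact_force: [0.8, -0.4, -0.4]
gripper_width: 0.184
grasp_force: 116.7
[ 0.4220356  -0.33302268  0.12668193] [-0.10874557 -0.11876383 -0.81269476]
mouth top [263. 353.] [-0.1085 -0.0101  0.0309]
mouth bot [266. 290.] [-0.1084 -0.0099  0.1269]
60                                                                                      
65                                                                                      
70                                                                                      
75                                                                                      
80                                                                                      
85                                                                                      
90                                                                                      
95                                                                                      
100                                                         
[... 5899 characters left out ...]
wwwwwwwwwwwwwwwwwwwwwwwwwwww.       ww:RRRRROOOOOOOOOOOOOOOOOOOOOO
177    wwwwwwwwwwwwwwwwwwwwwwwwwwwwwwwwwwwwwwwwww.         wwORRRRROOOOOOOOOOOOOOOOOOOOOO
180     .wwwwwwwwwwwwwwwwwwwwwwwwwwwwwwwwwwwww..            wwORRRROOOOOOOOOOOOOOOOOOOOOO
183       wwwwwwwwwwwwwwwwwwwwwwwwwwwwwwwwww..                 wwOOOOOOOOOOOOOOOOOOOOOOOO
186         .wwwwwwwwwwwwwwwwwwwwwwwwwwwww..                        wwwwwOOOOOOOOOOwwww  
189            wwwwwwwwwwwwwwwwwwwwwwwww.                                                
192                .wwwwwwwwwwwwwwwwww.                                                  
195                                                                                      
198
```

The scene map shows blue's head (rows 132–147, cols 264–270) right in front of the mouth. I'll move it in under the rim, watching force.

```bash
python3 -m inch '[[-0.015,0.001,0,0],[-0.015,0.001,0,0],[-0.008,0,0,0],[0,0,0,0],[0,0,0,0]]'
python3 -m inch '[[-0.003,0,0,0],[-0.003,0,0,0],[0,0,0,0],[0,0,0,0]]'
python3 - <<'E'
from asc import *
S=bot.read_camera("scene");print(bot.get_obs()["contact_force"])
asc(S,225,290,100,170,1,3)
E
```

```text
t: 48.35
eef_pos: [0.4522, -0.3109, 0.1253]
tool_rot: [-0.0, -0.273, 0.962, 0.0]
contact_force: [-0.5, 0.0, -1.0]
gripper_width: 0.18
grasp_force: 116.7
t: 48.75
eef_pos: [0.4571, -0.3081, 0.1253]
tool_rot: [-0.0, -0.272, 0.962, 0.0]
contact_force: [0.6, -0.8, -2.0]
gripper_width: 0.179
grasp_force: 116.7
[ 0.86771146 -0.45995863 -0.95485168]
100                                  .:::::BBBBBB:@@@@@:...          
103                                  ..:::BBBBBB:::@@@:.             
106                                   .:::BBBBBB:::@@@:.             
109                                    ..:BBBBB::::@@:.              
112                                       ...........                
115                                        ..       #################
118                                       ...      ##################
121                                      ...         ######## GGGG ##
124                                      ..       ..wwwwww  .GGGGGG.w
127                                     ...        ..wwwwwww::GGGGG:.
130                                     ..         ....
[... 224 characters left out ...]

142                  www############wwwww      wOOOORRROOOOOOOwwwwOOO
145               www###################w       wOOOOOOOOOOOOOwwwwOOO
148            www#########################w    wwOOOOOOOOOOOOwwwwOOO
151          ww############################wwwwwOORRRROOOOOOOOOOOOOOO
154       www###########################wwwwwwwOOORRRRRRRROOOOOOOOOOO
157    www############################wwwwwwwwwwww:RRRRRRROOOOOOOOOOO
160  ww############################wwwwwwwwwwwwwww:RRRRRRROOOOOOOOOOO
163 wwwww########################wwwwwwwwwwwwwwwww:RRRRRRROOOOOOOOOOO
166 wwwwwwwwwwww  ############wwwwwwwwwwwwwwwwwwwwwRRRRRROOOOOOOOOOOO
169 wwwwwwwwwwwwwwwwwww####wwwwwwwwwwwwwwwwww.   ww:RRRRROOOOOOOOOOOO
```

```bash
python3 -m inch '[[-0.003,0,0,0],[-0.003,0,0,0],[0,0,0,0],[0,0,0,0]]'
python3 -m inch '[[-0.003,0,0,0],[-0.002,0,0,0],[0,0,0,0],[0,0,0,0]]'
```

```text
t: 49.2
eef_pos: [0.4624, -0.3047, 0.1253]
tool_rot: [0.0, -0.273, 0.962, 0.0]
contact_force: [0.3, 0.1, -0.5]
gripper_width: 0.179
grasp_force: 116.7
t: 49.6
eef_pos: [0.4666, -0.3021, 0.1253]
tool_rot: [0.0, -0.273, 0.962, 0.0]
contact_force: [0.1, -0.6, -0.5]
gripper_width: 0.183
grasp_force: 116.7
```

```bash
python3 -m inch '[[-0.003,0,0,0],[-0.003,0,0,0],[0,0,0,0],[0,0,0,0]]'
python3 -m inch '[[0,0,-0.005,0],[0,0,-0.005,0],[0,0,-0.005,0],[0,0,0,0],[0,0,0,0]]'
```

```text
t: 50.0
eef_pos: [0.4719, -0.2989, 0.1253]
tool_rot: [0.0, -0.273, 0.962, 0.0]
contact_force: [0.4, 0.6, -1.4]
gripper_width: 0.188
grasp_force: 116.7
t: 50.5
eef_pos: [0.4715, -0.2999, 0.1407]
tool_rot: [-0.0, -0.272, 0.962, -0.001]
contact_force: [0.4, -1.5, -1.9]
gripper_width: 0.181
grasp_force: 117.0
```

```bash
python3 -m inch '[[0,0,-0.004,0],[0,0,-0.004,0],[0,0,0,0],[0,0,0,0]]'
python3 - <<'E'
from asc import *
S=bot.read_camera("scene");print(bot.get_obs()["contact_force"])
asc(S,205,290,95,200,1,3)
E
```

```text
t: 50.9
eef_pos: [0.4715, -0.2994, 0.1486]
tool_rot: [-0.0, -0.272, 0.962, -0.0]
contact_force: [0.1, -0.8, -2.0]
gripper_width: 0.18
grasp_force: 116.7
[-0.38803237 -1.20030262 -1.88757688]
95                                                   .::::@BBBBB::@@@@@:...             
98                                                   .::::BBBBBB:::@@@:.                
101                                                   ..:::BBBBBB:::@@@:.                
104                                                     ..:BBBBB::::@@:..                
107                                                        ...........                   
110                                                         ..                           
113                                                        ...               #########   
116                                                       ...          ##################
119                                                       ..           ##################
122                                                      ...           .   #####  GGGGG  
125        
[... 1452 characters left out ...]
wwwwwwwwwwwwwwwwwwwwwwwwwwwwwwwwwwwww.        ww:RRRRROOOOOOOOOOOO
176                  wwwwwwwwwwwwwwwwwwwwwwwwwwwwwwwwwwwwww.         ww:RRRRROOOOOOOOOOOO
179                   .wwwwwwwwwwwwwwwwwwwwwwwwwwwwwwwwww.            wwORRRROOOOOOOOOOOO
182                      .wwwwwwwwwwwwwwwwwwwwwwwwwwwwww.               wwOOOOOOOOOOOOOOO
185                          .wwwwwwwwwwwwwwwwwwwwwwww.                     wwwOOOOOOOOOO
188                                .wwwwwwwwwwwwwwww.                                    
191                                                                                      
194                                                                                      
197
```

It works: the pot's mouth is rising (its top edge went from row 141 to row 134). I'll continue along the arc.

```bash
python3 -m inch '[[-0.006,0,-0.005,0],[-0.006,0,-0.005,0],[-0.006,0,-0.004,0],[-0.006,0,-0.004,0],[-0.006,0,-0.003,0],[-0.006,0,-0.003,0],[0,0,0,0],[0,0,0,0]]'
python3 - <<'E'
from asc import *
S=bot.read_camera("scene");print(bot.get_obs()["contact_force"])
asc(S,205,290,85,195,1,3)
E
```

```text
t: 51.75
eef_pos: [0.5025, -0.2804, 0.1727]
tool_rot: [0.0, -0.273, 0.962, -0.0]
contact_force: [-0.2, -0.9, -0.6]
gripper_width: 0.179
grasp_force: 116.9
[-0.47808674 -0.73984915 -0.41080039]
85 .www......                         .:@@@@@@@@@@@@@@BBBB@@@@@@@:::@@@@@:.             
88                                         ..:@@@@@@@BBBBB@@@@@@@@@@@@@:.               
91                                            .::::@BBBBBB@@@@@@@@@@:.                  
94                                            .::::@BBBBB:::@@@@:.                      
97                                            ..:::BBBBBB:::@@@@:.                      
100                                            ..::::BBBBB:::@@@@:.                      
103                                              ...BBBBBB::::@:..                       
106                                                 ..... .....                          
109                                                  ..                                  
112                                                 ...                                  
115         
[... 1631 characters left out ...]
#######################wwwwwwwwwwwww.         ww:RRRRROOOOOOOOOOOO
172              wwww########################wwwwwwwwwwwww.          ww:RRRRROOOOOOOOOOOO
175             wwwwwwwww #################wwwwwwwwwwwww.            ww:RRRRROOOOOOOOOOOO
178              ..wwwwwwwwwwww    #######wwwwwwwwwwwww.             wwwRRRRROOOOOOOOOOOO
181                  ...wwwwwwwwwwwwwwwwwwwwwwwwwwwwww.                wwOORROOOOOOOOOOOO
184                       ....wwwwwwwwwwwwwwwwwwwwwww.                    wwwOOOOOOOOOOOO
187                              ....wwwwwwwwwwwwwww.                            wwwwwwww
190                                      ..........                                      
193
```

```bash
python3 -m inch '[[-0.006,0,-0.003,0],[-0.006,0,-0.003,0],[-0.006,0,-0.003,0],[-0.006,0,-0.002,0],[-0.006,0,-0.002,0],[-0.006,0,-0.002,0],[-0.006,0,-0.001,0],[0,0,0,0]]'
python3 - <<'E'
from asc import *
S=bot.read_camera("scene");print(bot.get_obs()["contact_force"])
asc(S,195,290,75,195,1,3)
E
```

```text
t: 52.6
eef_pos: [0.5391, -0.2572, 0.1886]
tool_rot: [0.001, -0.273, 0.962, 0.0]
contact_force: [-0.3, 0.2, -1.6]
gripper_width: 0.177
grasp_force: 117.0
[-1.65319234 -0.02255834 -1.44486308]
75 wwwwwwwwwwwwwwwwwwwwwwwwwww..:@@@@@@@@@@@@@@@@@@@@@@@@@@@@@@@@@@@:....:@@@@@:::::..            
78 ww.wwwwwwwwwwwwwwwwwwwwwwwwww..:@@@@@@@@@@@@@@@@@@@@@@@@@@@@@@@@:.  ..:@@@@@@@::.              
81 wwwwwwwwwwwwww..ww.w.wwwwww......::@@@@@@@@@@@@@@@@@@@@@@@@@@@@@:.   .:@@@@@@:.                
84 wwwwww....wwwwwww......           .:@@@@@@@@@@@@@@@@:::@@@@@@@@@:. ..:@@@@@:.                  
87 wwwwww........                      .:@@@@@@@@@@@@@@:BBB@@@@@@@@::::@@@@@:.                    
90 ....                                   ....::@@@@@@@BBBBB@@@@@@@@@@@@@:..                      
93                                             .:::::@BBBBBB@@@@@@@@@@::.                         
96                                              .::::@BBBBB:::@@@@:...                            
99                                              .::::BBBBBB:::@@@@:.                              
102              
[... 2345 characters left out ...]
wwww.            ww:RRRRRROOOOOOOOOOO
174                       wwwwwwwwwwwwwwwwwwwwwwwwwwwwwwwwwwwwwww.             ww:RRRRRROOOOOOOOOOO
177                       wwwwwwwwwwwwwwwwwwwwwwwwwwwwwwwwwwwwww..             wwORRRRRROOOOOOOOOOO
180                      wwwwwwwwwwwwwwwwwwwwwwwwwwwwwwwwwwwwwww.               wwwORRROOOOOOOOOOOO
183                     wwwwwwwwwwwwwwwwwwwwwwwwwwwwwwwwwwwwwww.                   wwOOOOOOOOOOOOOO
186                    wwwwwwwwwwwwwwwwwwwwwwwwwwwwwwwwwwwwwww.                         wwwwwOOOOOO
189                    wwwwwwwwwwwwwwwwwwwwwwwwwwwwwwwwwwwwww.                                     
192                      wwwwwwwwwwwwwwwwwwwwwwwwwwwwwwwwwww..
```

The pot is about 45° up with red and yellow inside. I'll continue pushing forward.

```bash
python3 -m inch '[[-0.006,0,0,0],[-0.006,0,0,0],[-0.006,0,0,0],[-0.006,0,0,0],[-0.005,0,0.001,0],[-0.005,0,0.001,0],[-0.005,0,0.001,0],[0,0,0,0]]'
python3 - <<'E'
from asc import *
S=bot.read_camera("scene");print(bot.get_obs()["contact_force"])
asc(S,195,290,99,210,1,3)
E
```

```text
t: 53.45
eef_pos: [0.5717, -0.237, 0.1851]
tool_rot: [0.0, -0.273, 0.962, 0.0]
contact_force: [0.3, 0.6, -1.6]
gripper_width: 0.182
grasp_force: 117.6
[-0.02111585 -0.17529071 -0.33902935]
99                                ....::@@@@@@@BBBBB@@@@@@@@@@@@@@:..                             
102                                     ..::::@@BBBBB@@@@@@@@@@@::.                                
105                                      .::::@BBBBBB::@@@@@:...                                   
108                                      ..::::BBBBBB:::@@@@:.                                     
111                                       .::::BBBBBB:::@@@@:.                                     
114 w                                      ..:BBBBB:::::@@@:..                      ###############
117 w                                        .........::::.                      ##################
120 ww                                         ...                                ###########   ###
123 ww                                         ...                              ..ww    #  GGGGGG. 
126 www     
[... 2043 characters left out ...]
www                              wwwwwOOOOOO
189                .wwwwwwwwwwwwwwwwwwwwwwwwwwwwwwwwwwwwww.                                        
192                 wwwwwwwwwwwwwwwwwwwwwwwwwwwwwwwwwwwwww.                                        
195                 .wwwwwwwwwwwwwwwwwwwwwwwwwwwwwwwwwwwww.                                        
198                 .wwwwwwwwwwwwwwwwwwwwwwwwwwwwwwwwwwwww.                                        
201                  wwwwwwwwwwwwwwwwwwwwwwwwwwwwwwwwwwwww.                                        
204                   wwwwwwwwwwwwwwwwwwwwwwwwwwwwwwwwwww                                          
207                     .wwwwwwwwwwwwwwwwwwwwwwwwwwwww.
```

The pot is upright again. I'll fit its position and check the wrist view before lowering blue in.

```bash
python3 - <<'E'
from potfit import *
S=bot.read_camera("scene");C=wrist("w22");o=bot.get_obs();print(o["eef_pos"],o["contact_force"])
m=potmask(S,(200,250,155,215));r=fit([(S,m)],(.64,-.2),up=True);print(r.x[:2].round(4),r.fun,cv2.boundingRect(m),"delta",delta([r.x[0],r.x[1],.11]).round(4))
print("rim in wrist",[proj(C,[r.x[0]+.048*np.cos(a),r.x[1]+.048*np.sin(a),.11]).round() for a in np.arange(4)*np.pi/2])
blobs(C,40);asc(C,190,370,160,345,2,5)
E
```

```text
[ 0.57107671 -0.23789335  0.18523289] [-0.35613609  0.479756   -1.58130252]
[ 0.6319 -0.2173] -0.8639821029082774 (209, 155, 40, 57) delta [-0.0627 -0.0143  0.0752]
rim in wrist [array([233., 315.]), array([306., 302.]), array([290., 234.]), array([210., 251.])]
  red [([271, 333, 29, 35, 616], [285, 350])]
  yel [([0, 7, 86, 148, 3957], [20, 76]), ([276, 228, 31, 31, 694], [291, 243]), ([395, 403, 11, 11, 58], [400, 408])]
  blue [([447, 230, 76, 87, 3533], [486, 273]), ([254, 285, 49, 48, 1765], [278, 309])]
  green [([384, 128, 43, 33, 1035], [406, 144]), ([0, 275, 106, 145, 8854], [36, 357]), ([525, 371, 35, 40, 890], [545, 391]), ([149, 386, 35, 28, 202], [167, 398])]
160                                                                                OOOOOORRRRR
165                                                                                   wOOOOOOO
170                                                                                        wwY
175                                                                                           
180                                   
[... 2396 characters left out ...]
B@@@@@@@@@@@@@@@@@.          .@@@@@
310 @@@@@.....:@@@@@@@@@@@@@@@@@@@@@BBBBBBBBBBBBBBBBBBBBBBBB@@@@@@@@@@@@@@@@@@@@@::....@@@@@@@
315 @@@@@@@@@@@@@@@@@@@@@@@@@@@@@@@@@BBBBBBBBBBBBBBBBBBBBBBB@@@@@@@@@@@@@@@@@@@@@@@@@@@@@@@@@@
320 @@@@@@@@@@@@@@@@@@@@@@@@@@@@@@@@@BBBBBBBBBBBBBBBBBBBBBB@@@@@@@@@@@@@@@@@@@@@@@@@@@@@@@@@@@
325 @@@@@@@@@@@@@@@@@@@@@@@@@@@@@@@@@@:.BBBBBBBBBBBBBBBBBB@@@@@@@@@@@@@@@@@@@@@@@@@@@@@@@@@@@@
330 @@@@@@@@@@@@@@@@@@@@@@@@@@@@@@@@@@:   .BBBBBBBBBBB.  :@@@@@@@@@@@@@@@@@@@@@@@@@@@@@@@@@@@@
335 @@@@@@@@@@@@@@@@@@@@@@@@@@@@@@@@::.     wRRRRRRRRRO  :::@@@@@@@@@@@@@@@@@@@@@@@@@@@@@@@@@@
340 @@@@@@@@@@@@@@@@@@@@@@@@@@@@@@@:         ORRRRRRRRRw   .@@@@@@@@@@@@@@@@@@@@@@@@@@@@@@@@@@
```

```bash
python3 - <<'E'
from potfit import *
from scipy.optimize import least_squares
S=bot.read_camera("scene");C=wrist();o=bot.get_obs();G=o["eef_pos"]+quat(o["tool_rot"])@[0,0,-.046]
for n,w,s in(("red",(285,350),(224,168)),("yellow",(291,243),(246,146))):
    r=least_squares(lambda X:np.r_[proj(C,X)-w,proj(S,X)-s],[.65,-.2,.12]);print(n,r.x.round(4),r.fun.round(1),delta(r.x).round(3))
im=S["color"];print(im[160:178:3,215:233:3].tolist())
Rt=quat(o["tool_rot"])
for th in(33,):
    t=np.radians(th);d=Rt@[-np.sin(t),0,np.cos(t)];print("blue shoulder",G+d*.108,"foot",G+d*.148,proj(S,G+d*.108),proj(S,G+d*.148))
E
```

```text
red [ 0.6668 -0.1704  0.1416] [ 0. -0. -0. -0.] [-0.117  0.007  0.044]
yellow [ 0.5793 -0.2204  0.1379] [ 0.2 -0.1 -0.6 -0.1] [-0.016  0.011  0.047]
[[[124, 116, 108], [130, 121, 113], [135, 125, 116], [136, 126, 118], [156, 146, 136], [196, 184, 171]], [[123, 114, 107], [130, 121, 112], [133, 123, 115], [136, 125, 118], [167, 155, 145], [195, 183, 171]], [[122, 114, 107], [129, 118, 110], [161, 73, 68], [163, 70, 65], [166, 152, 142], [183, 172, 160]], [[122, 113, 106], [127, 112, 104], [154, 45, 43], [155, 45, 43], [124, 101, 94], [137, 127, 119]], [[124, 115, 108], [123, 112, 105], [89, 43, 42], [87, 41, 40], [106, 83, 79], [136, 126, 118]], [[178, 175, 168], [161, 156, 149], [90, 63, 60], [76, 41, 40], [117, 103, 97], [150, 140, 131]]]
blue shoulder [ 0.62111714 -0.20723727  0.14070598] foot [ 0.63966634 -0.19582996  0.10715303] [233.07238567 153.5524364 ] [229.68289755 170.21299798]
```

Red and yellow both lean inside the pot, on opposite rims. Yellow's handle is under the gripper, so I'll lift blue, turn it 90° and lower it from the free side.

```bash
python3 -m inch '[[0,0,-0.01,0],[0,0,-0.02,0],[0,0,-0.03,0],[0,0,-0.03,0],[0,0,-0.02,0],[0,0,0,0],[0,0,0,0]]'
python3 -m inch '[[0,0,0,8.2],[0,0,0,8.2],[0,0,0,8.2],[0,0,0,8.2],[0,0,0,8.2],[0,0,0,8.2],[0,0,0,8.2],[0,0,0,8.2],[0,0,0,8.2],[0,0,0,8.2],[0,0,0,8.2],[0,0,0,0]]'
python3 - <<'E'
from potfit import *
S=bot.read_camera("scene");C=wrist("w23");o=bot.get_obs();print(o["eef_pos"],o["contact_force"],o["q"].round(2),delta([.593,-.155,.11]).round(4))
print(quat(o["tool_rot"]).round(2).tolist())
blobs(S,25);asc(S,195,270,60,215,1,3)
E
```

```text
t: 54.4
eef_pos: [0.5712, -0.2379, 0.2956]
tool_rot: [0.0, -0.272, 0.962, -0.0]
contact_force: [-0.0, -0.1, -0.6]
gripper_width: 0.181
grasp_force: 117.6
t: 55.6
eef_pos: [0.5704, -0.2376, 0.2938]
tool_rot: [-0.001, 0.49, 0.872, -0.0]
contact_force: [0.7, 0.0, -0.8]
gripper_width: 0.182
grasp_force: 117.6
[ 0.57070359 -0.23758798  0.2942417 ] [ 0.24856133 -0.08851836 -1.14606428] [ 0.7   0.37 -0.54  1.56  0.2   1.26  0.68] [0.0584 0.0625 0.1842]
[[-0.52, 0.85, -0.0], [0.85, 0.52, 0.0], [0.0, -0.0, -1.0]]
  red []
  yel [([143, 79, 52, 45, 1224], [168, 102]), ([239, 138, 12, 21, 137], [245, 148]), ([213, 234, 19, 15, 70], [223, 241]), ([236, 250, 13, 13, 51], [242, 256]), ([251, 279, 37, 34, 1026], [269, 295]), ([113, 280, 10, 20, 62], [117, 289])]
  blue [([330, 9, 7, 10, 51], [333, 13]), ([242, 50, 5, 11, 43], [244, 55]), ([305, 199, 46, 36, 1067], [328, 216]), ([258, 250, 21, 23, 377], [268, 260]), ([188, 254, 66, 33, 165], [221, 273]), ([545, 255, 15, 38, 146], [553, 277]), ([474, 393, 32, 27, 464], [491, 407]), ([510, 410, 20, 10, 148], [519, 415])]
  green [([327, 0, 5, 10, 46],
[... 3494 characters left out ...]
wwwwwwwwwwwwwwwwwwwwwwwwwwwwwwwwwww.                    
189                .wwwwwwwwwwwwwwwwwwwwwwwwwwwwwwwwwwwwww.                    
192                ..wwwwwwwwwwwwwwwwwwwwwwwwwwwwwwwwwwwww.                    
195                 .wwwwwwwwwwwwwwwwwwwwwwwwwwwwwwwwwwwww.                    
198                 .wwwwwwwwwwwwwwwwwwwwwwwwwwwwwwwwwwwww.                    
201                 .wwwwwwwwwwwwwwwwwwwwwwwwwwwwwwwwwwwww.                    
204                  .wwwwwwwwwwwwwwwwwwwwwwwwwwwwwwwwwww.                     
207                     .wwwwwwwwwwwwwwwwwwwwwwwwwwwww.                        
210                         .wwwwwwwwwwwwwwwwwwww                              
213
```

```bash
python3 - <<'E'
from potfit import *
from scipy.optimize import minimize
S=bot.read_camera("scene")
im=cv2.GaussianBlur(S["color"],(3,3),0).astype(int);L=im.mean(2);m=(((im[...,0]>im[...,2]+9)&(L>70))|(L>192))[178:216,200:260]
f=lambda p:-( (hull(S,*p,0,True)[178:216,200:260]&m).sum()/(hull(S,*p,0,True)[178:216,200:260]|m).sum())
b=min((minimize(f,[x,y],method="Nelder-Mead",options=dict(initial_simplex=[[x,y],[x+.02,y],[x,y+.02]])) for x in(.61,.64) for y in(-.23,-.2)),key=lambda r:r.fun)
print(b.x,b.fun)
o=bot.get_obs();Rt=quat(o["tool_rot"]);G=o["eef_pos"]+Rt@[0,0,-.046]
for th in(30,35,40,45):
    t=np.radians(th);d=Rt@[-np.sin(t),0,np.cos(t)];print(th,"shoulder",proj(S,G+d*.108).round(),"foot",proj(S,G+d*.148).round())
E
```

```text
[ 0.63109367 -0.21729343] -0.9304
30 shoulder [221.  97.] foot [215. 108.]
35 shoulder [218.  94.] foot [211. 104.]
40 shoulder [215.  91.] foot [207. 101.]
45 shoulder [212.  88.] foot [203.  96.]
```

```bash
python3 -m inch '[[0.0114,0.0158,0,0],[0.0114,0.0158,0,0],[0.0114,0.0158,0,0],[0.0114,0.0158,0,0],[0,0,0,0],[0,0,0,0]]'
python3 -m inch '[[0,0,0.02,0],[0,0,0.03,0],[0,0,0.03,0],[0,0,0.02,0],[0,0,0,0],[0,0,0,0]]'
python3 - <<'E'
from potfit import *
S=bot.read_camera("scene");C=wrist("w24");o=bot.get_obs();print(o["eef_pos"],o["contact_force"],delta([.601,-.1654,.11]).round(4))
asc(S,195,275,85,215,1,3);asc(C,190,380,150,290,2,5)
E
```

```text
t: 56.35
eef_pos: [0.6012, -0.1661, 0.295]
tool_rot: [-0.0, 0.488, 0.873, -0.0]
contact_force: [-0.4, -0.5, -0.4]
gripper_width: 0.18
grasp_force: 117.5
t: 56.95
eef_pos: [0.6012, -0.1672, 0.1956]
tool_rot: [-0.0, 0.49, 0.872, -0.0]
contact_force: [-0.1, -0.8, -0.3]
gripper_width: 0.184
grasp_force: 117.5
[ 0.60232262 -0.16663643  0.19697781] [ 0.52491459  0.21232895 -0.97377229] [ 0.0019 -0.0006  0.087 ]
85 wwwwwwwww.wwww.....                  .:@@@@@@@@@@@@@@@@@@@@@@@@@@@@:..          
88 wwwww.....                           ..@@@@@@@@@@@@@@@@@@@@@@@@@@@@:.           
91 .                                    .:@@@@@@@@@@@@@@@@@@@@@@@@@@@:.            
94                                      .:::::@@@@@@@@@@@@@@@@@@@@@@@:.            
97                                       ..::::@@@@@@@@@@@@@@@@@@@@@:.             
100                                      ..::::@@@@@@@@@@@@@@@@@@@@@@..             
103                                 ......:::@@@@@@@@@@@@@@@@@@@@@@@:.              
106                                .:@@:::::@@@@@@@@@@@@@@@@@@@@@::..               
109             
[... 5118 characters left out ...]
RRRRRRRRRRRRRRRRROww     
255    wYYYYYYYYYYYYYYYYYYYYYYYwYwwwwwwwwwwwwwwww#####  wwwwwwwwwwwwwwORwORRRRRRRRRRRRRRRRRRRROw   
260   wYYYYYYYYYYYYYYYYYYYYYYwwww:::::@@wwwwwwwwwwwwwwww@@::::wwwwwwwwOOwORRRRRRRRRRRRRRRRRRRRROw  
265    wYYYYYYYYYYYYYwww##wwwwwww:::::@@wwwwwwwwwwwwwwww@@:::::wwwwwwwwwwwwOOORRRRRRRRRRRRROOROOw  
270       wwYYwww         @@@@@@:::::@@@wwwwwwwwwwwwwww:@@::::::@@@@@@:wwww ##    wwwOOOOOOOOw     
275                     .@@@@@@::::::@@@wwwwwwwwwwwwwww:@@@::::::@@@@@@:ww ##                      
280                     :@@@@@@::::::@@@www#######wwwww:@@@::::::@@@@@@@w ##                       
285                    .@@@@@@:::::::@@@w# ..:::::..www:@@@:::::::@@@@@@ #
```

The view shows yellow leaning out to the left and red out to the right, so blue's path from the third side is free. I'll lower carefully.

```bash
python3 -m inch '[[0.002,0.005,0,0],[0,0,0.01,0],[0,0,0.012,0],[0,0,0.012,0],[0,0,0,0]]' - 60
python3 -m inch '[[0,0,0.01,0],[0,0,0.008,0],[0,0,0.006,0],[0,0,0,0]]'
```

```text
t: 57.55
eef_pos: [0.6028, -0.1615, 0.1585]
tool_rot: [-0.002, 0.489, 0.872, -0.001]
contact_force: [-0.1, 0.2, -1.2]
gripper_width: 0.185
grasp_force: 117.5
t: 57.95
eef_pos: [0.6038, -0.1625, 0.1364]
tool_rot: [-0.001, 0.49, 0.872, -0.001]
contact_force: [-1.4, -1.7, -1.4]
gripper_width: 0.178
grasp_force: 117.9
```

```bash
python3 -m inch '[[0,0,0.005,0],[0,0,0.005,0],[0,0,0,0]]'
python3 -m inch '[[0,0,0.005,0],[0,0,0.004,0],[0,0,0,0]]'
```

```text
t: 58.25
eef_pos: [0.6046, -0.1637, 0.1278]
tool_rot: [0.001, 0.49, 0.872, -0.001]
contact_force: [-2.6, -4.7, 2.8]
gripper_width: 0.182
grasp_force: 119.5
t: 58.55
eef_pos: [0.6059, -0.1616, 0.1224]
tool_rot: [0.002, 0.489, 0.872, -0.0]
contact_force: [-9.9, 0.8, 27.2]
gripper_width: 0.179
grasp_force: 126.0
```

```bash
python3 -m inch '[[0,0,-0.003,0],[0,0,0,0]]'
python3 -m inch '[[0,0,0,0],[0,0,0,0],[0,0,0,0],[0,0,0,0],[0,0,-0.01,0],[0,0,-0.03,0],[0,0,-0.04,0],[0,0,-0.05,0],[0,0,-0.05,0],[0,0,0,0],[0,0,0,0]]' 0.05
python3 - <<'E'
from potfit import *
S=bot.read_camera("scene");C=wrist("w25");o=bot.get_obs();print(o["eef_pos"],o["contact_force"])
blobs(C,60)
asc(S,195,275,115,215,1,3);asc(C,190,380,110,290,2,5)
E
```

```text
t: 58.75
eef_pos: [0.6057, -0.1632, 0.1242]
tool_rot: [0.002, 0.49, 0.872, -0.001]
contact_force: [-5.5, -1.1, 15.4]
gripper_width: 0.183
grasp_force: 122.3
t: 59.85
eef_pos: [0.6055, -0.1614, 0.3035]
tool_rot: [0.002, 0.489, 0.872, 0.0]
contact_force: [0.4, 0.1, -1.4]
gripper_width: 0.585
grasp_force: 0.0
[ 0.60393218 -0.16153725  0.30041212] [-1.04542504 -0.15887929 -0.24387854]
  red [([312, 213, 30, 14, 353], [326, 220])]
  yel [([447, 26, 46, 50, 1839], [470, 51]), ([452, 137, 11, 15, 69], [457, 144]), ([435, 172, 13, 19, 80], [440, 179]), ([211, 209, 39, 21, 540], [230, 219]), ([133, 358, 50, 54, 924], [162, 388])]
  blue [([255, 0, 93, 49, 2389], [302, 18]), ([498, 28, 32, 31, 803], [514, 43]), ([385, 91, 44, 79, 868], [406, 129]), ([270, 138, 18, 38, 600], [279, 157])]
  green [([138, 146, 27, 21, 380], [150, 156]), ([448, 172, 112, 248, 14435], [522, 316]), ([379, 376, 49, 44, 1007], [403, 400])]
115 w                                                                             ##
118 ww                                                                           ###
121 ww     
[... 5601 characters left out ...]
       
255                                   ##  wwwwwwwwwwww  ##                                         
260           ..::::::                                                   .::::::.                  
265          .:::::@@@.                                                  .@@@:::::.                
270     .:@@::::::@@@@.                                                  :@@@@::::::@@:.           
275   :@@@@@:::::@@@@@:                                                  :@@@@@:::::@@@@@:         
280  :@@@@@:::::@@@@@@:                                                 .@@@@@@@:::::@@@@@.        
285 :@@@@::::::@@@@@@@@.                                                .@@@@@@@::::::@@@@@:
```

```bash
cat > ang.py <<'E'
from potfit import *
from scipy.optimize import least_squares
def ang(n,C,S,wt,wb,st,sb):
    # top end and bottom end of handle (50 mm) from wrist/scene pixels
    def f(v):
        a,b=v[:3],v[3:];r=[*(proj(C,a)-wt),*(proj(C,b)-wb)]
        if st is not None: r+=[*(proj(S,a)-st)]
        if sb is not None: r+=[*(proj(S,b)-sb)]
        return np.array(r+[(np.linalg.norm(a-b)-.05)*1000])
    r=least_squares(f,[.6,-.17,.14,.61,-.2,.12]);a,b=r.x[:3],r.x[3:];d=(a-b)/np.linalg.norm(a-b)
    c=a-d*.085;print(n,"top",a.round(3),"lean deg",np.degrees(np.arccos(d[2])).round(1),"centre",c.round(3),"foot",(a-d*.17).round(3),r.fun.round(1))
    return c
E
python3 - <<'E'
from ang import *
C=wrist();S=bot.read_camera("scene")
ang("blue",C,S,(279,139),(280,180),(272,158.5),(252,166))
ang("yellow",C,S,(211,221),(252,215),(249,137),(240,156))
ang("red",C,S,(342,219),(308,219),(223,171),(223,165))
ang("red?",C,S,(342,219),(308,219),None,(223,166))
E
```

```text
blue top [ 0.58 -0.12  0.16] lean deg 61.3 centre [ 0.622 -0.181  0.119] foot [ 0.664 -0.243  0.078] [-0.8 -0.6  0.2 -1.6 -3.7  1.  -1.5 -2.1  0.8]
yellow top [ 0.565 -0.228  0.154] lean deg 54.3 centre [ 0.627 -0.198  0.104] foot [ 0.689 -0.168  0.055] [-0.  -0.2 -0.1 -0.1 -0.6 -0.  -0.2 -0.3  0.1]
red top [ 0.68  -0.153  0.156] lean deg 52.1 centre [ 0.64  -0.207  0.104] foot [ 0.6   -0.262  0.052] [ 1.6 -1.  -1.7  1.9 -0.7 -2.4  2.2  3.7 -1.4]
red? top [ 0.674 -0.152  0.17 ] lean deg 41.8 centre [ 0.645 -0.201  0.107] foot [ 0.616 -0.25   0.043] [0.  0.  0.3 1.4 2.8 1.2 0. ]
```

Blue leans too much (about 55–60°): its foot sits on the other two shafts. I'll regrip it, lift it out, straighten it by pushing its foot against the fixed gauge block, and put it back in upright.

```bash
python3 -m inch '[[0.013,0.001,0.02,0],[0.013,0.001,0.04,0],[0,0,0.05,0],[0,0,0.05,0],[0,0,0.03,0],[0,0,0.009,0],[0,0,0,0]]' 0.05
python3 -m inch '[[0,0,0,0],[0,0,0,0],[0,0,0,0],[0,0,0,0],[0,0,0,0]]' 0 80

```

```text
t: 60.75
eef_pos: [0.5917, -0.138, 0.1008]
tool_rot: [-0.002, 0.489, 0.872, -0.0]
contact_force: [-0.3, 0.0, 0.9]
gripper_width: 0.587
grasp_force: 0.0
t: 61.25
eef_pos: [0.5937, -0.1386, 0.1034]
tool_rot: [0.001, 0.489, 0.872, 0.0]
contact_force: [1.0, -0.9, 3.6]
gripper_width: 0.188
grasp_force: 78.2
```

```bash
python3 -m inch '[[0,0,-0.015,0],[0,0,-0.03,0],[0,0,-0.04,0],[0,0,-0.05,0],[0,0,-0.04,0],[0,0,0,0]]'
python3 -m inch '[[0.0376,0.0214,0,0],[0.0376,0.0214,0,0],[0.0376,0.0214,0,0],[0.0376,0.0214,0,0],[0.0376,0.0214,0,0],[0.0376,0.0214,0,0],[0.0376,0.0214,0,0],[0.0376,0.0214,0,0],[0,0,0,0]]'
python3 -m inch '[[0,0,0,8.1],[0,0,0,8.1],[0,0,0,8.1],[0,0,0,8.1],[0,0,0,8.1],[0,0,0,8.1],[0,0,0,0],[0,0,0,0]]'
cat > tilt.py <<'E'
from potfit import *
S=bot.read_camera("scene");C=wrist();o=bot.get_obs();Rt=quat(o["tool_rot"]);G=o["eef_pos"]+Rt@[0,0,-.046];print(o["eef_pos"],o["gripper_width"],Rt[:2,0].round(2))
for th in range(-10,80,10):
    t=np.radians(th);d=Rt@[-np.sin(t),0,np.cos(t)];print(th,"shoulder",proj(S,G+d*.108).round(),"foot",proj(S,G+d*.148).round(),(G+d*.148).round(3))
p=proj(S,G).astype(int);asc(S,max(0,p[0]-50),p[0]+40,max(0,p[1]-10),p[1]+90,1,3)
E
python3 tilt.py
```

```text
t: 61.85
eef_pos: [0.596, -0.1378, 0.2849]
tool_rot: [0.005, 0.489, 0.872, 0.002]
contact_force: [1.1, 0.3, -0.8]
gripper_width: 0.189
grasp_force: 78.2
t: 62.75
eef_pos: [0.5788, 0.2161, 0.2776]
tool_rot: [-0.002, 0.484, 0.875, 0.002]
contact_force: [-0.7, 0.1, -0.3]
gripper_width: 0.187
grasp_force: 78.2
t: 63.55
eef_pos: [0.5817, 0.2073, 0.2773]
tool_rot: [0.0, 0.804, 0.595, -0.0]
contact_force: [1.9, -0.2, -0.1]
gripper_width: 0.186
grasp_force: 78.3
[0.58186873 0.20739853 0.27722422] 0.18488839403405097 [0.29 0.96]
-10 shoulder [373. 231.] foot [372. 249.] [0.589 0.232 0.177]
0 shoulder [369. 225.] foot [366. 240.] [0.582 0.207 0.175]
10 shoulder [364. 217.] foot [361. 230.] [0.574 0.183 0.177]
20 shoulder [361. 209.] foot [356. 219.] [0.567 0.159 0.184]
30 shoulder [357. 200.] foot [351. 207.] [0.56  0.137 0.195]
40 shoulder [354. 190.] foot [347. 194.] [0.554 0.116 0.21 ]
50 shoulder [352. 180.] foot [344. 181.] [0.549 0.099 0.228]
60 shoulder [350. 170.] foot [342. 168.] [0.544 0.085 0.249]
70 shoulder [350. 160.] foot [341. 155.] [0.541 0.074 0.273]
167                      
[... 2504 characters left out ...]
######                             
248 .....:::::::::::::::::::.....               ########     ##########                       
251 :::::::::::::......                      ######### wwwwwwwww   ###########                
254 ::.....                               ########## wwwwwwwwwwwwwww ##############           
257                                     ###############  wwwwwwww  #####################      
260                                  #######################    ##############################
263                                ################################################## w   ####
266                             ##################################################  wwwwwwwwww
```

Blue leans about 52° toward the gauge. I'll lower it until the foot faces the block, then push along the straightening arc.

```bash
python3 -m inch '[[0,0,0.03,0],[0,0,0.04,0],[0,0,0.04,0],[0,0,0.04,0],[0,0,0.02,0],[0,0,0.008,0],[0,0,0,0],[0,0,0,0]]' - 40
python3 -m inch '[[-0.01,0,0,0],[-0.008,0,0,0],[-0.006,0,-0.002,0],[-0.007,0,-0.006,0],[-0.007,0,-0.007,0],[-0.007,0,-0.007,0],[0,0,0,0]]'
```

```text
t: 64.45
eef_pos: [0.583, 0.2082, 0.1007]
tool_rot: [0.0, 0.805, 0.594, 0.001]
contact_force: [-0.1, -0.1, -0.3]
gripper_width: 0.184
grasp_force: 78.2
t: 65.15
eef_pos: [0.5701, 0.1654, 0.1236]
tool_rot: [0.0, 0.805, 0.594, 0.002]
contact_force: [3.1, 3.5, 2.2]
gripper_width: 0.186
grasp_force: 78.7
```

```bash
python3 -m inch '[[-0.007,0,-0.005,0],[-0.007,0,-0.005,0],[-0.007,0,-0.005,0],[-0.008,0,-0.004,0],[-0.008,0,-0.004,0],[-0.008,0,-0.003,0],[0,0,0,0]]'
python3 -m inch '[[-0.008,0,-0.003,0],[-0.008,0,-0.002,0],[-0.008,0,-0.001,0],[-0.008,0,-0.001,0],[-0.008,0,0,0],[-0.004,0,0,0],[0,0,0,0],[0,0,0,0]]'
python3 tilt.py
```

```text
t: 65.85
eef_pos: [0.5564, 0.1217, 0.1484]
tool_rot: [0.0, 0.805, 0.593, 0.001]
contact_force: [2.7, 3.0, 1.9]
gripper_width: 0.19
grasp_force: 75.6
t: 66.65
eef_pos: [0.5428, 0.0797, 0.1543]
tool_rot: [0.0, 0.805, 0.594, 0.0]
contact_force: [3.1, 2.6, 1.5]
gripper_width: 0.186
grasp_force: 70.5
[0.5427626  0.07978604 0.15428488] 0.1817753726478272 [0.29 0.96]
-10 shoulder [339. 230.] foot [339. 246.] [0.55  0.104 0.055]
0 shoulder [336. 225.] foot [334. 238.] [0.543 0.08  0.052]
10 shoulder [332. 219.] foot [330. 230.] [0.535 0.055 0.055]
20 shoulder [329. 212.] foot [326. 220.] [0.528 0.031 0.061]
30 shoulder [327. 204.] foot [323. 210.] [0.521 0.009 0.072]
40 shoulder [324. 196.] foot [320. 199.] [ 0.515 -0.011  0.087]
50 shoulder [323. 187.] foot [317. 188.] [ 0.509 -0.029  0.105]
60 shoulder [321. 179.] foot [315. 177.] [ 0.505 -0.043  0.126]
70 shoulder [320. 171.] foot [314. 166.] [ 0.502 -0.053  0.15 ]
175 OOOOOOOOOOOOOOROOw          ..:@@@@@@@@@@@@@@@@@@:.  ..:@@@@@@@@@@@@@@::.                 
178 OOOOOOOOOOOOOOOOww             .:@@@@@@@@@@@@@@@:..BBBBBB@@@@@@:..           
[... 2353 characters left out ...]
                      ######## wwww
256                      ..:::::::::.....                                     ############  ww
259                         ..                                              ##################
262                                                                      #####################
265                                                                   ########################
268                                                                 ########   ###############
271                                                              ######## wwwwwwww  ##########
274                                                           ########  wwwwwwwwwwwwww  ######
```

Blue is vertical again. I'll back off, lift, move to the white pot's free side and turn so the jaws close radially.

```bash
python3 -m inch '[[0.01,0,0,0],[0,0,-0.03,0],[0,0,-0.04,0],[0,0,-0.05,0],[0,0,-0.04,0],[0,0,0,0]]'
python3 -m inch '[[-0.035,0.0213,0,0],[-0.035,0.0213,0,0],[-0.035,0.0213,0,0],[-0.035,0.0213,0,0],[-0.035,0.0213,0,0],[-0.035,0.0213,0,0],[-0.035,0.0213,0,0],[0,0,0,0]]'
python3 -m inch '[[0,0,0,8.3],[0,0,0,8.3],[0,0,0,8.3],[0,0,0,8.3],[0,0,0,8.3],[0,0,0,0],[0,0,0,0]]'
python3 - <<'E'
from potfit import *
S=bot.read_camera("scene");C=wrist("w30");o=bot.get_obs();print(o["eef_pos"],delta([.617,-.189,.11]).round(4),quat(o["tool_rot"])[:2,0].round(2))
e=o["eef_pos"];print("foot px",proj(C,e-[0,0,.102]),"rim",[proj(C,[.632+.044*np.cos(a),-.214+.044*np.sin(a),.11]).round() for a in np.arange(0,6.2,np.pi/4)])
asc(S,190,275,115,215,1,3);asc(C,170,390,120,300,2,5)
E
```

```text
t: 67.35
eef_pos: [0.5472, 0.0895, 0.3194]
tool_rot: [0.002, 0.805, 0.593, 0.003]
contact_force: [0.7, 0.6, -0.3]
gripper_width: 0.185
grasp_force: 69.8
t: 68.15
eef_pos: [0.6134, -0.1975, 0.3111]
tool_rot: [-0.0, 0.808, 0.589, -0.004]
contact_force: [-0.2, -0.1, -1.0]
gripper_width: 0.183
grasp_force: 69.7
t: 68.85
eef_pos: [0.6147, -0.1886, 0.3131]
tool_rot: [-0.0, 0.962, 0.272, -0.001]
contact_force: [0.6, -1.4, -1.5]
gripper_width: 0.189
grasp_force: 69.7
[ 0.61504135 -0.18878224  0.31364096] [0.0018 0.0014 0.2036] [0.85 0.52]
foot px [277.59659432 199.66257729] rim [array([325., 140.]), array([295., 135.]), array([271., 152.]), array([267., 181.]), array([284., 203.]), array([311., 207.]), array([335., 191.]), array([341., 164.])]
115 YYYYww                                            ww.                              ##
118 ::::www                                     .wwwwwwww.                            ###
121 :::::ww                                      .wwwwwwww                              #
124 :::::www                                     .wwwwwwww.                         
[... 6115 characters left out ...]
                                        
270             YORRRRRRRRRRRR@@@@@@@@@@@@:::::@BBBBBBBBBBBBBBBBBBBB@:::::@@@@@:.                                 
275             YORRRRRRRRRRR@GGGG@@@@@@@::::::BBBBBBBBBBBBBBBBBBBBB@::::::@@@@@@.                                
280             wOORRRRRRRRR@GGGGG@@@@@@@::::::BBBBBBBBBBBBBBBBBBBBBB::::::@@@@@@:                                
285              wOORRRRRRR@GGGGG@@@@@@@::::::@BBBBBBBBBBBBBBBBBBBBBB@::::::@@@@@@.                               
290               wOORRRRRRGGGGGG@@@@@@@::::::BBBBBBBBBBBBBBBBBBBBBBB@::::::@@@@@@@.                              
295                 wOOORRRYGGBGG@@@@@@:wwwww.BBBBBBBBBBBBBBBBBBBBBBBB.wwww.@@@@@@@:
```

A clear map: the rim is centred at (304,167), red leans out at the top and yellow at the bottom. The floor on blue's side (cols 275–300) is free. I'll lower blue straight down.

```bash
python3 -m inch '[[0.002,0.001,0.02,0],[0,0,0.03,0],[0,0,0.03,0],[0,0,0.02,0],[0,0,0.01,0],[0,0,0,0]]'
python3 -m inch '[[0,0,0.015,0],[0,0,0.015,0],[0,0,0.012,0],[0,0,0.01,0],[0,0,0,0]]'
```

```text
t: 69.55
eef_pos: [0.6188, -0.1884, 0.205]
tool_rot: [0.0, 0.963, 0.271, 0.001]
contact_force: [0.5, -0.0, -1.0]
gripper_width: 0.185
grasp_force: 69.7
t: 70.05
eef_pos: [0.6167, -0.1889, 0.15]
tool_rot: [-0.001, 0.963, 0.27, -0.001]
contact_force: [1.5, -1.0, -0.8]
gripper_width: 0.183
grasp_force: 69.5
```

```bash
python3 -c "
from station import bot
o=bot.get_obs();print(o['eef_pos'],o['contact_force'],o['t'])"
```

```text
[ 0.61670849 -0.18892378  0.14998212] [ 1.5117568  -1.00176566 -0.84633911] 70.05
```

Slow final descent: the foot is at about z 0.048 and the floor is at 0.008.

```bash
python3 -m inch '[[0,0,0.008,0],[0,0,0.008,0],[0,0,0,0]]'
python3 -m inch '[[0,0,0.006,0],[0,0,0.006,0],[0,0,0.003,0],[0,0,0,0]]'
```

```text
t: 70.35
eef_pos: [0.6172, -0.1887, 0.1351]
tool_rot: [-0.0, 0.963, 0.27, -0.001]
contact_force: [1.3, 0.0, -0.7]
gripper_width: 0.185
grasp_force: 69.5
t: 70.75
eef_pos: [0.6175, -0.1888, 0.1208]
tool_rot: [-0.0, 0.963, 0.27, -0.0]
contact_force: [0.7, 0.5, -1.3]
gripper_width: 0.189
grasp_force: 69.8
```

```bash
python3 -m inch '[[0,0,0.004,0],[0,0,0.004,0],[0,0,0.003,0],[0,0,0,0]]'
python3 -m inch '[[0,0,0,0],[0,0,0,0],[0,0,0,0],[0,0,0,0],[0,0,-0.01,0],[0,0,-0.03,0],[0,0,-0.04,0],[0,0,-0.05,0],[0,0,-0.05,0],[0,0,0,0],[0,0,0,0]]' 0.04
python3 - <<'E'
from potfit import *
S=bot.read_camera("scene");C=wrist("w31");o=bot.get_obs();print(o["eef_pos"])
blobs(C,60)
asc(S,190,275,120,215,1,3);asc(C,220,360,110,290,2,5)
E
```

```text
t: 71.15
eef_pos: [0.6176, -0.1888, 0.1098]
tool_rot: [-0.0, 0.963, 0.27, -0.0]
contact_force: [0.3, -0.3, -3.1]
gripper_width: 0.187
grasp_force: 69.8
t: 72.25
eef_pos: [0.6186, -0.1889, 0.2928]
tool_rot: [0.001, 0.963, 0.27, 0.002]
contact_force: [-0.2, -0.5, -0.7]
gripper_width: 0.469
grasp_force: 0.0
[ 0.61702741 -0.18865715  0.28949976]
  red [([275, 115, 25, 27, 417], [287, 128])]
  yel [([292, 205, 16, 6, 71], [299, 208]), ([292, 212, 17, 39, 581], [300, 231]), ([419, 234, 105, 128, 5556], [473, 295])]
  blue [([170, 0, 107, 44, 523], [232, 25]), ([66, 109, 74, 83, 3216], [101, 149]), ([263, 182, 19, 27, 389], [272, 195])]
  green [([548, 0, 12, 15, 99], [555, 5])]
120 :::::ww                                                                            ##
123 :::::ww                                                                          ..w 
126 :::::www                                                                          ..w
129 ::::::ww                                                                          ...
132 ::::::www                                              
[... 4458 characters left out ...]
YY                         
245 RRRRRRRRRRRRRRRRRRRRRRww            wYYYYYYYw                         
250 RRRRRRRRRRRRRRRRRRRRRRRw              wYYYw                           
255 RRRRRRRRRRRRRRRRRRRRRRRw                                              
260 Ow::::@@OOOORRRRRRRRRR:w                         .@@::::.             
265 w::::@@@ROOOOOOORRRRRRww                         :@@@::::.            
270 ::::@@@@ROOOOOOOOORRRRw                          :@@@::::::@@@@.      
275 ::::@@@@@OOOOOOORROORRw                         .@@@@@:::::@@@@@@.    
280 :::@@@@@@RRRRRRRRRROOOw                         .@@@@@@:::::@@@@@@.   
285 ::@@@@@@@RRRRRRRRRRROOw                         .@@@@@@::::::@@@@@@.
```

Blue now stands upright inside the white pot. I'll measure red's and yellow's lean from this viewpoint.

```bash
python3 - <<'E'
from ang import *
C=wrist();S=bot.read_camera("scene")
yc=ang("yellow",C,S,(300,251),(302,204),(242,135),None)
yc=ang("yellow",C,S,(300,249),(302,206),(242,136.5),(235.5,156))
rc=ang("red",C,S,(279,117),(297,141),(224,171),(224,165.5))
rc=ang("red",C,S,(279,117),(297,141),(224,170),None)
# physical model: foot centre 10 mm above inner floor, inside pot; predict pixels for yellow/red for given lean along v
c=np.array([.632,-.214]);v=np.array([.85,.52])
for n,s in(("yellow",-1),("red",1)):
  for th in(32,36,40,44,48,52):
    t=np.radians(th);d=np.array([*(s*v*np.sin(t)),np.cos(t)])
    k=np.array([*(c+s*v*.044),.11])+np.array([-s*v[0]*np.cos(t),-s*v[1]*np.cos(t),np.sin(t)])*.004  # shaft touches rim
    foot=k-d*((k[2]-.008-.0105*np.sin(t))/d[2]); tip=foot+d*.17; base=foot+d*.12
    print(n,th,"foot off",round(float(((foot[:2]-c)@v)*s),3),"tip",tip.round(3),"W tip",proj(C,tip).round(),"W base",proj(C,base).round(),"S tip",proj(S,tip).round(),"S base",proj(S,base).round())
E
```

```text
yellow top [ 0.574 -0.242  0.155] lean deg 55.7 centre [ 0.636 -0.21   0.107] foot [ 0.698 -0.178  0.059] [ 0.1 -0.1  0.   0.   0.3 -0.1 -0. ]
yellow top [ 0.574 -0.242  0.151] lean deg 44.1 centre [ 0.627 -0.217  0.09 ] foot [ 0.68  -0.191  0.029] [ 0.1 -0.1 -0.1  0.1  0.2 -0.1 -0.3  0.1  0. ]
red top [ 0.677 -0.153  0.158] lean deg 47.9 centre [ 0.651 -0.21   0.101] foot [ 0.625 -0.267  0.044] [-1.1 -1.5  0.7  2.3 -0.6 -3.2 -1.   4.2 -1.6]
red top [ 0.676 -0.154  0.15 ] lean deg 41.6 centre [ 0.654 -0.206  0.086] foot [ 0.631 -0.258  0.023] [-0.1  0.1  0.   0.  -0.3  0.  -0. ]
yellow 32 foot off -0.021 tip [ 0.573 -0.25   0.158] W tip [306. 256.] W base [304. 217.] S tip [241. 132.] S base [237. 153.]
yellow 36 foot off -0.03 tip [ 0.573 -0.25   0.152] W tip [306. 253.] W base [304. 214.] S tip [241. 135.] S base [236. 155.]
yellow 40 foot off -0.041 tip [ 0.574 -0.249  0.145] W tip [305. 249.] W base [304. 209.] S tip [241. 137.] S base [236. 157.]
yellow 44 foot off -0.053 tip [ 0.577 -0.248  0.138] W tip [305. 244.] W base [303. 203.] S tip [240. 140.] S base [235. 160.]
yellow 
[... 289 characters left out ...]
 0.158] W tip [310. 117.] W base [306. 140.] S tip [212. 164.] S base [220. 173.]
red 36 foot off -0.03 tip [ 0.691 -0.178  0.152] W tip [309. 117.] W base [305. 142.] S tip [212. 166.] S base [220. 173.]
red 40 foot off -0.041 tip [ 0.69  -0.179  0.145] W tip [309. 118.] W base [305. 146.] S tip [213. 169.] S base [221. 174.]
red 44 foot off -0.053 tip [ 0.687 -0.18   0.138] W tip [308. 120.] W base [304. 150.] S tip [214. 170.] S base [223. 174.]
red 48 foot off -0.066 tip [ 0.683 -0.183  0.13 ] W tip [307. 125.] W base [304. 156.] S tip [215. 172.] S base [224. 174.]
red 52 foot off -0.082 tip [ 0.676 -0.187  0.121] W tip [306. 133.] W base [303. 164.] S tip [218. 173.] S base [227. 174.]
```

Both lean about 37–41°, the geometric maximum with the foot on the floor, so under the 48° limit. Blue and green stand upright. Final retreat, a check of the bystanders, and hand in.

```bash
python3 -m inch '[[0,0,-0.03,0],[0,0,-0.03,0],[0,0,0,0],[0,0,0,0],[0,0,0,0],[0,0,0,0]]'
python3 pots.py; python3 - <<'E'
from potfit import *
S=bot.read_camera("scene");blobs(S,40);a=cv2.imread("pics/scene0.png")
b=cv2.resize(S["color"][:,:,::-1],(800,600));d=cv2.absdiff(a,b).max(2)
for n,(x0,x1,y0,y1) in dict(jar=(388,420,160,188),tip=(270,362,335,420),bottle=(358,412,358,462)).items(): print(n,d[y0:y1,x0:x1].mean().round(1))
print(bot.hand_in())
E
```

```text
t: 73.05
eef_pos: [0.6171, -0.1887, 0.3485]
tool_rot: [-0.001, 0.963, 0.27, -0.001]
contact_force: [-0.3, -0.2, 0.5]
gripper_width: 0.471
grasp_force: 0.0
scene orange bbox [270, 132, 37, 55, 1624]
 pred bbox [269. 132.] [38. 57.]
wrist orange bbox [200, 211, 67, 82, 3374]
 pred bbox [198. 208.] [69. 85.]
[ 0.61706114 -0.18868565  0.34852568] [-0.1206272  -0.06276347  0.2318611 ]
  red []
  yel [([143, 79, 52, 45, 1221], [168, 102]), ([213, 234, 19, 15, 69], [222, 241]), ([236, 250, 17, 14, 57], [243, 257]), ([251, 279, 37, 34, 1023], [269, 295]), ([113, 284, 11, 19, 70], [118, 291])]
  blue [([330, 9, 7, 10, 51], [333, 13]), ([237, 140, 7, 17, 98], [240, 148]), ([305, 199, 46, 36, 1067], [328, 216]), ([258, 250, 21, 23, 376], [268, 260]), ([188, 254, 66, 33, 166], [221, 273]), ([545, 255, 15, 38, 147], [553, 277]), ([474, 393, 32, 27, 464], [491, 407]), ([510, 410, 20, 10, 148], [519, 415])]
  green [([327, 0, 5, 10, 46], [329, 4]), ([282, 121, 7, 17, 91], [285, 128]), ([460, 398, 25, 22, 249], [473, 409]), ([495, 414, 12, 6, 42], [500, 417])]
jar 18.3
tip 1.1
bottle 1.2
the job is handed in; nothing more can be done
None
```

The job is handed in (no verdict was returned): red, yellow and blue gauged wide and are in the white beaker, which I knocked over while placing blue and set upright again; green gauged slim and is in the orange beaker; there was no black pestle; the tip box and bottle views are unchanged, but the jar's image patch differs somewhat from the start (mean difference 18, against about 1 for the other two) and I did not settle why.

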